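Put the tube away in the stayed-lid case

ROBOT

A 6-joint arm with a two-finger parallel gripper is mounted at the origin on the work surface. World frame = base frame: x ahead of the robot, y to its left, z up, the work surface at z = 0. Lengths are in m, angles in rad, forces in N, time in s.
With the tool pointing down it reaches from about 0.325 to 0.9 m from the base axis. Payload 6.1 kg.
Tool frame: the origin (TCP) lies at the very end of the fingers, on their centre line; the grasp point (between the pads) lies 19 mm behind it; z points along the fingers, y is the direction in which the jaws open and shut (so a half turn about z gives the same grasp; the last joint's range is limited). The gripper opens to 87 mm and grips with 3 to 60 N. Pads are 19 mm wide; open, the fingers measure 117 mm over their backs; the gripper's body (75 mm by 190 mm) begins 51 mm behind the grasp point.
Start: joints at [-1.294, 0.22, 1.526, -0, 1.395, -0.126], TCP at [0.245, -0.575, 0.223] pointing down, gripper open.
Joint ranges: [-2.98, 2.98], [-0.91, 2.08], [0.09, 2.57], [-1.24, 4.39], [0.2, 2.65], [-2.68, 2.68]. Speed limits (rad/s): [2.57, 2.57, 3.01, 3.14, 3.14, 3.14].

INTERFACE

Orientations are given as a rotation vector (axis times angle).
In Python, from cell import r gives the robot as it stands. The module is installed in compiled form; this text tells all that it offers.
- The arm moves only by the tool arm_command, never from a script. Its argument "series" is one flat list of numbers, 7 for each row, row after row: the finger opening in mm, from 0 to 87, then the shift along the tool's x, y, z in units of 40 mm (1.0 is 40 mm), then the turn, a rotation vector about the tool's x, y, z in units of 5 degrees (1.0 is 5 degrees). In form: [fingers, dx, dy, dz, wx, wy, wz, fingers, dx, dy, dz, wx, wy, wz, ...]. A call has 1 to 20 rows; each row is the pose to reach, as a shift and turn from the pose measured when the call began, along the tool's axes at that moment; what a row does not reach only later rows make up. A row lasts 1/12 s, in which the tool goes at most 41.7 mm and 7.16 degrees, less where a joint would pass 70% of its speed; a pose out of reach is approached as far as the arm can. A call with a gripper value outside its range is refused whole. The fingers move at their own pace and stop on an object; "force" is the grip in N (left out, the last holds). Time passes only in rows, so rows that repeat a pose let the fingers close. It gives the time, the measured TCP pose, the force and the opening at its end, in the units of the state.
- r.get_obs(): the state, without advancing time (a new reading comes with each control period).
- r.camera(name): name is "scene" or "top"; returns a dict with "color" (400x640x3 uint8, blue, green, red), "intrinsics" (3x3 intrinsics, pixels), "k1" (the pictures are not rectified: a ray, as slopes to the right and down, at radius r is drawn at 1 + k1 r^2 times it, then the intrinsics apply), "R" (3x3) and "t" (3): a world point X has camera coordinates R X + t. Camera axes: x right, y down, z forward; pixel columns grow to the right and rows downward; lengths in m; the calibration is good to about 2 mm. A picture is of the moment at which its call begins. There is no depth.
- r.finish_job(): hands the job in, once; it reports no verdict.
The state is a dict: "clock": time; "joint_positions": joint angles; "dq": joint speeds; "effort": joint torques, N m; "tcp_pos": TCP position; "eef_rot": TCP orientation; "wrist_force": force on the tool from outside, world axes, zero at the start; "wrist_torque": the same for the moment, N m; "finger_gap": finger opening in m.
Only numpy, scipy, OpenCV 4.12 (cv2) and the standard library are available. Lean on these libraries where they do the work, as an engineer would, in place of code of your own. Each camera call takes 0.05 s, during which the arm holds its last target.

TASK

Take the optical tube off the lid of the accessory case and lay it on the dark rubber pad, then raise the lid by its handle until the folding stay at its side goes straight and locks, and let it stand open by itself. Pick the tube up again, this time by a square end since the rest takes its middle, and lay it in the V-rest inside the case, leaving the lid locked. Then press the black knuckle of the stay in so that the stay folds, and guide the lid down without letting it drop until it is fully shut, leaving the other things on the table alone.

Things in the scene. Friction and masses are not known exactly. Their poses are not given: they have to be found in the camera images.
- case: Plywood case fixed to the table, outside 170 mm deep (its x, -85 to 85), 260 mm wide (its y), 110 mm high to the rim, walls 8 mm, inner floor at z = 8 mm. Origin: centre of its underside; x points from its front (robot side) to its hinge side, z up. Front wall at x = -85 mm. Its yaw and place vary.
- lid (a joint): Lid angle, rad: 0 shut, grows as the front edge rises; the stay locks it at about 1.45. 0.5 kg, 10 mm thick, lies on the rim (top at 120 mm). Two grey 8 mm chocks on it, with cheeks to 24 mm, hold the tube's ends at the start. With the stay broken, hinge friction holds the lid where it is left above about 1 rad; lower it sinks, and below about 0.6 rad it falls shut.
- lid_hinge (a point): Point on the lid's hinge axis, middle of the width, at the case's rear rim (case frame 85, 0, 110 mm). The axis runs along the case's y.
- lid_handle (a point): Middle of the lid's handle, a round steel bar 12 mm thick and 110 mm long, parallel to the hinge, held by two arms 45 mm beyond the lid's front edge (open gap of 37 mm between bar and lid edge). 215 mm from the hinge axis and 5 mm above the hinge's level when shut. It can be pinched from above at any lid angle, and turns between the fingers.
- stay (a joint): Angle of the stay's knuckle in rad: 0 folded (lid shut), grows as the stay straightens; dead straight at 2.93, locked at its stop 0.12 beyond that (3.05). A light spring snaps it into the stop when the lid is raised to about 1.4; pressed back by less it springs back and locks again, pressed back below about 2.2 it stays broken.
- stay_knuckle (a point): Middle of the stay's black knuckle, a roller 20 mm thick, 40 mm long along the case's y, 88 mm to the -y side of the case's middle. Locked, it stands 41 mm above the rim, 80 mm in front of the hinge. Press it 35 to 45 mm towards hinge and down (case +x and -z equally), a few N, to break the stay; the lid sinks to about 1.15 to 1.3 rad. Lean the tool 0.6 rad to clear the upright lid.
- tube: Optical tube 140 mm long along its y: black round barrel 30 mm thick in the middle 80 mm, pale square end collars 40 x 40 mm, each 30 mm long. Mass about 0.22 kg. Origin: centre of its underside, z up. It starts on the lid's chocks, which leave only the round middle free to grip; its long axis is along the case's y.
- tube_axis (a point): Centre of the tube, on its axis, 20 mm above the surface it lies on.
- rest (a point): Where the tube's centre lies when seated in the V-rest, a raised grey V of 46 mm length (along the case's y) inside the case: case frame -13, 20, 70 mm, that is 40 mm below the rim. The V carries the round barrel and blocks fingers at the tube's middle; the square ends overhang. Axes as the case's.
- pad: Dark rubber pad fixed on the table, 130 x 190 x 6 mm (x, y, z), origin at the centre of its underside (top at 6 mm). The tube fits on it along its y.
- dish1: Glass dish, 90 mm wide, bystander.
- jar: Amber jar, 85 mm high, bystander.
- handlens: Hand lens, bystander.
- slidebox: Wooden slide box 80 x 180 x 32 mm, bystander.
- beaker: Glass beaker 90 mm high, bystander.
- forceps: Steel forceps 130 mm long, bystander.
Things that resemble listed ones, but are neither listed nor needed, are in the scene too. There is more than one size of the tube; the one meant has the size given above. There is more than one size of the pad; the job needs the larger.

How it is judged:
On the way, in this order (a step that is already met when the one before it is completed fails the run):
1. the tube lies on the pad, let go (x of tube_axis in the frame of pad between -0.065 and 0.065 m and y of tube_axis in the frame of pad between -0.095 and 0.095 m and height (world z) of tube_axis below 0.034 m and contact force between tube and the fingers below 0.1 N and linear speed of tube below 0.02 m/s), for 0.2 s.
2. the lid stands open on its locked stay, let go (value of joint stay above 2.97 rad and value of joint lid above 1.38 rad and contact force between case and the fingers below 0.1 N), for 0.2 s.
3. the tube lies in the V-rest, let go, with the lid still locked open (x of tube_axis in the frame of rest between -0.006 and 0.006 m and y of tube_axis in the frame of rest between -0.018 and 0.018 m and z of tube_axis in the frame of rest between -0.006 and 0.006 m and angle between the y axis of tube and the y axis of case, either way round below 0.12 rad and value of joint stay above 2.97 rad and contact force between tube and the fingers below 0.1 N), for 0.2 s.
4. the stay is broken while the lid is still up (value of joint stay below 2.4 rad and value of joint lid above 0.8 rad), for 0.1 s.
At the end, for the whole second after the job is handed in: The lid is shut (within 0.03 rad), and under it the tube rests in the V-rest: its centre within 6 mm of the seat across and in height, 18 mm along, and parallel within 0.12 rad (x of tube_axis in the frame of rest between -0.006 and 0.006 m and y of tube_axis in the frame of rest between -0.018 and 0.018 m and z of tube_axis in the frame of rest between -0.006 and 0.006 m and angle between the y axis of tube and the y axis of case, either way round below 0.12 rad and value of joint lid below 0.03 rad and linear speed of tube below 0.02 m/s); the robot touches nothing.
It fails at once if the lid drops (closes faster than 1.8 rad/s below 1 rad) (velocity of joint lid below -1.8 rad/s and value of joint lid below 1 rad).
It fails at once if the tube is stood on end or tips off steeply (angle between tube's own y axis and vertical below 1 rad or angle between tube's own y axis and vertical above 2.14 rad).
It fails at once if a bystander is pushed away (moved over 30 mm) (distance of any of dish1, jar, handlens, slidebox, beaker, forceps from where it was at the start of the episode above 0.03 m).
It also fails if it takes over 72 s, if anything falls off the work surface, if the arm or the gripper's body presses on something with over 40 N, if the wrist force passes 120 N, or if a joint passes its speed limit or range.

## Working session

There is one attempt and no reset: what is moved stays moved. The work goes in short steps, Python scripts to look and compute and a tool call to move; the robot and the scene stay as the last step left them, time stands still between calls to the robot, and variables do not carry over. Pictures are saved under pics/ and viewed, and the job is handed in when it is done.

Besides the shell and the picture viewer there is one more tool, called as name(argument=value, ...) on one line, values as JSON. arm_command: Moves the arm, as the interface text tells. Its arguments: {"type":"object","properties":{"series":{"type":"array","items":{"type":"number"}},"force":{"type":"number"}},"required":["series"]}

```bash
mkdir -p pics; ls
python3 - <<'E'
from cell import r
import cv2
o=r.get_obs(); print(o)
for n in("scene","top"):
    c=r.camera(n); cv2.imwrite(f"pics/{n}0.png",c["color"]); print(n,c["intrinsics"],c["k1"],c["R"],c["t"])
E
```

```text
pics
{'clock': 0.0, 'joint_positions': array([-1.29406784e+00,  2.21208800e-01,  1.52765485e+00, -2.84394270e-05,
        1.39469590e+00, -1.26116885e-01]), 'dq': array([-7.24484912e-04, -7.26673244e-05,  2.07245718e-04, -4.23776037e-04,
       -7.49278225e-04,  7.89753810e-04]), 'effort': array([ 3.83883771e-04, -4.94625843e+01, -3.87364984e+01,  6.95893331e-02,
        5.71060844e-02, -1.54550398e-04]), 'tcp_pos': array([ 0.2448248 , -0.57435614,  0.22142485]), 'eef_rot': array([-3.07615771e+00, -6.28133621e-01,  2.76120807e-04]), 'wrist_force': array([-0.38649301, -0.05355755, -0.56997508]), 'wrist_torque': array([-0.01445308,  0.03765577,  0.01272413]), 'finger_gap': 0.08706548124908411}
scene [[364.63060704   0.         318.91138409]
 [  0.         364.63060704 201.82155998]
 [  0.           0.           1.        ]] -0.016795021152195146 [[ 0.50823509  0.86121718  0.00143277]
 [ 0.57733519 -0.33947075 -0.74259255]
 [-0.63904708  0.37823878 -0.66974193]] [-0.17107175 -0.18371623  1.40387266]
top [[392.45476166   0.         326.10113394]
 [  0.         392.45476166 204.68390698]
 [  0.           0.           1.        ]] -0.06923219285785699 [[-0.00267063 -0.9999487  -0.00977019]
 [-0.98664726  0.00422593 -0.16281684]
 [ 0.16284978  0.00920491 -0.98660794]] [-0.0577487   0.47029789  1.19587016]
```

View pics/scene0.png

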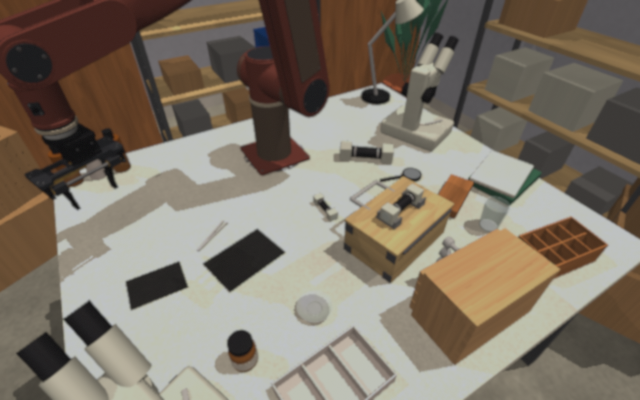

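View pics/top0.png

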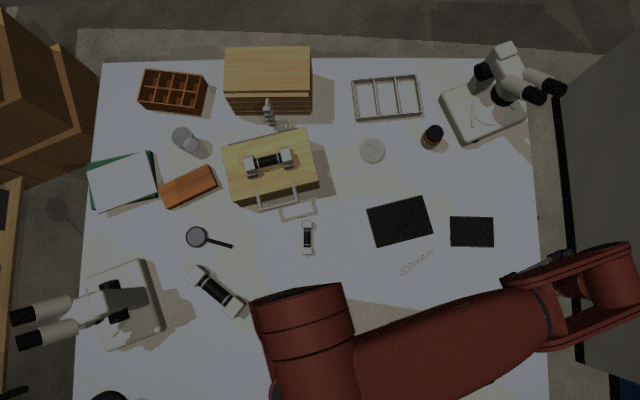

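The candidates in the top view are:
- **Tube:** on the lid (267,160), a bigger one on the table (215,290), and a smaller one (307,237). I choose the one on the lid.
- **Pad:** (400,221) is larger than (471,231), so I choose the first.

Next is a close crop to check.

```bash
cat > h.py <<'E'
import numpy as np, cv2
from scipy.spatial.transform import Rotation as Ro
from cell import r
def und(c,uv):
    uv=np.asarray(uv,float).reshape(-1,2);K=c["intrinsics"]
    d=(uv-K[:2,2])/[K[0,0],K[1,1]]
    s=d.copy()
    for _ in range(20): s=d/(1+c["k1"]*(s**2).sum(1,keepdims=True))
    return s
def ray(c,uv):
    s=und(c,uv); D=np.c_[s,np.ones(len(s))]@c["R"]; return -c["R"].T@c["t"],D
def onz(c,uv,z):
    C,D=ray(c,uv); return C+D*((z-C[2])/D[:,2])[:,None]
def proj(c,X):
    X=np.asarray(X,float).reshape(-1,3); P=X@c["R"].T+c["t"]; s=P[:,:2]/P[:,2:]
    s=s*(1+c["k1"]*(s**2).sum(1,keepdims=True)); K=c["intrinsics"]
    return s*[K[0,0],K[1,1]]+K[:2,2]
def tri(c1,u1,c2,u2):
    A,d=ray(c1,u1);B,e=ray(c2,u2);d=d[0];e=e[0]
    st=np.linalg.lstsq(np.c_[d,-e],B-A,rcond=None)[0]
    p=A+d*st[0];q=B+e*st[1];return (p+q)/2,np.linalg.norm(p-q)
def crop(c,x0,y0,x1,y1,name,g=1.8):
    im=c["color"][y0:y1,x0:x1]; k=min(800/(x1-x0),600/(y1-y0))
    im=cv2.resize(im,None,fx=k,fy=k,interpolation=cv2.INTER_CUBIC)
    cv2.imwrite("pics/"+name,np.clip(im.astype(float)*g,0,255).astype(np.uint8)); print(name,"scale",k)
E
python3 - <<'E'
from h import *
c=r.camera("top"); crop(c,210,120,340,217,"t1.png"); crop(c,350,180,510,280,"t2.png",2.5)
s=r.camera("scene"); crop(s,320,140,480,260,"s1.png",1.2)
E
```

```text
t1.png scale 6.153846153846154
t2.png scale 5.0
s1.png scale 5.0
```

View pics/t1.png

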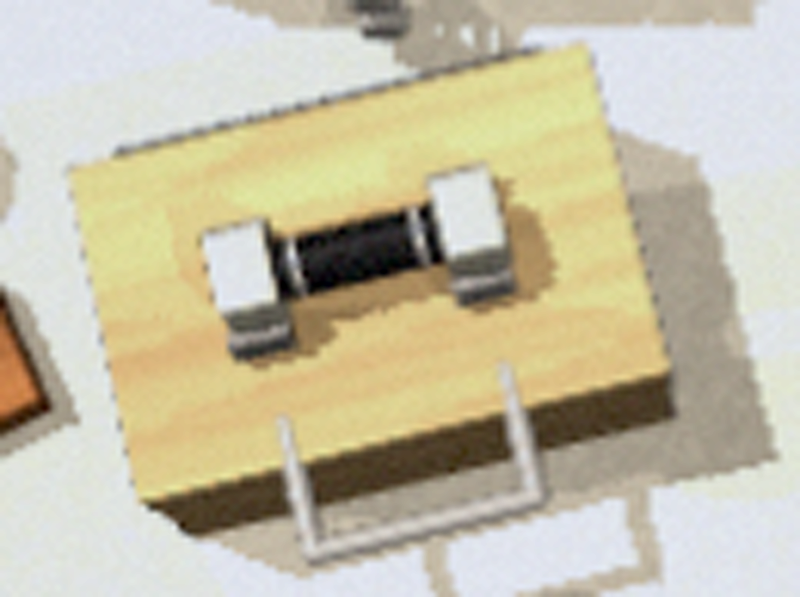

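View pics/s1.png

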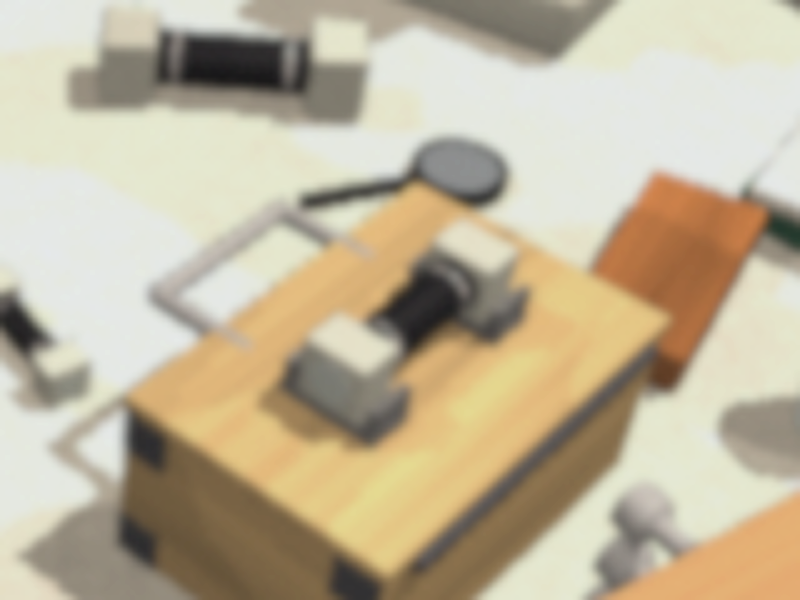

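View pics/t2.png

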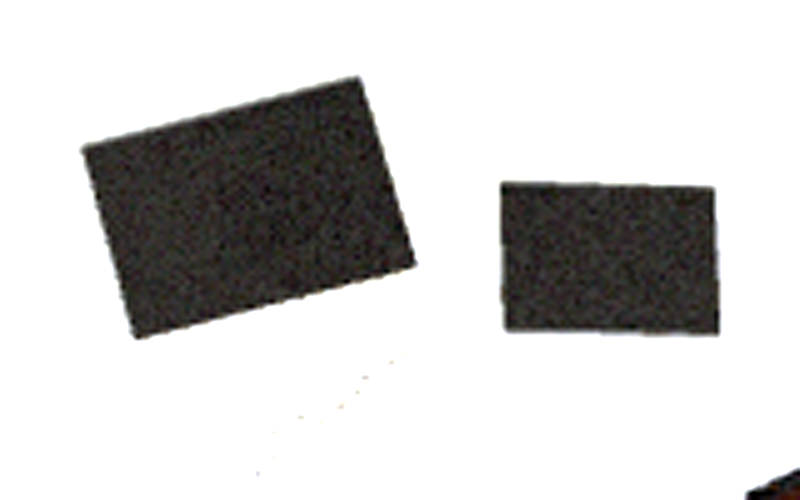

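The crops show the tube with the 80 mm barrel on the lid, in the chocks, with the handle towards the robot. The lid's corners are at crop (70,170), (590,45), (668,370) and (140,500). The larger pad is the left one.

Run:
```python
from h import *
c=r.camera("top"); s=r.camera("scene")
k=800/130
f=lambda P:np.array(P,float)/k+[210,120]+(.5/k-.5)
L=onz(c,f([(70,170),(590,45),(668,370),(140,500)]),.12)
print("lid rear-left,rr,fr,fl",L.round(4)); print("sizes",[np.linalg.norm(L[i]-L[(i+1)%4]).round(4) for i in range(4)])
for a,b in((1,0),(2,3)):
    d=L[b]-L[a];print("yaw y-axis",np.arctan2(-d[0],d[1]))
for a,b in((3,0),(2,1)):
    d=L[b]-L[a];print("yaw x-axis",np.arctan2(d[1],d[0]))
print("centre",L.mean(0))
# scene view lid corners
ks=5;g=lambda P:np.array(P,float)/ks+[320,140]+(.5/ks-.5)
S=onz(s,g([(415,183),(672,317),(385,578),(128,398)]),.12); print("scene",S.round(4),S.mean(0))
# tube tops
T=onz(c,f([(203,235),(262,222),(274,302),(215,318),(430,180),(490,166),(505,245),(447,262)]),.168)
print(T.round(4),"tube",T.mean(0))
d=T[:4].mean(0)-T[4:].mean(0);print("yaw",np.arctan2(-d[0],d[1]),np.linalg.norm(d))
H=onz(c,f([(312,553),(535,497)]),.115);print("handle",H,H.mean(0))
P=onz(c,np.array([(84,147),(360,77),(415,265),(137,338)])/5+[350,180]-.4,.006);print("pad",P.round(4),P.mean(0),[np.linalg.norm(P[i]-P[(i+1)%4]).round(4) for i in range(4)])
d=P[0]-P[1];e=P[3]-P[2];print(np.arctan2(-d[0],d[1]),np.arctan2(-e[0],e[1]))
```

```text
lid rear-left,rr,fr,fl [[ 0.6348  0.2585  0.12  ]
 [ 0.6968  0.0021  0.12  ]
 [ 0.5318 -0.0367  0.12  ]
 [ 0.4693  0.2171  0.12  ]]
sizes [np.float64(0.2638), np.float64(0.1695), np.float64(0.2614), np.float64(0.1705)]
yaw y-axis 0.23749800261837298
yaw y-axis 0.24126789849216712
yaw x-axis 0.2450196138364949
yaw x-axis 0.2306459390265835
centre [0.58318179 0.11024124 0.12      ]
scene [[ 0.4663  0.2189  0.12  ]
 [ 0.6334  0.2638  0.12  ]
 [ 0.6981  0.0041  0.12  ]
 [ 0.5324 -0.0345  0.12  ]] [0.58254243 0.11309882 0.12      ]
[[0.5869 0.18   0.168 ]
 [0.5929 0.1523 0.168 ]
 [0.5542 0.1455 0.168 ]
 [0.5468 0.173  0.168 ]
 [0.6127 0.0737 0.168 ]
 [0.6193 0.0455 0.168 ]
 [0.5809 0.038  0.168 ]
 [0.5729 0.065  0.168 ]] tube [0.58333076 0.10912669 0.168     ]
yaw 0.24024493347485487 0.11032930301715302
handle [[0.44402252 0.13419949 0.115     ]
 [0.470802   0.02729483 0.115     ]] [0.45741226 0.08074716 0.115     ]
pad [[ 0.4608 -0.1889  0.006 ]
 [ 0.506  -0.3693  0.006 ]
 [ 0.3834 -0.3996  0.006 ]
 [ 0.338  -0.2202  0.006 ]] [ 0.42203723 -0.2944869   0.006     ] [np.float64(0.186), np.float64(0.1262), np.float64(0.185), np.float64(0.1267)]
0.24543835367379693 0.2482335971334515
```

```bash
cat >> h.py <<'E'
YAW=.239; CX=np.array([np.cos(YAW),np.sin(YAW),0]);CY=np.array([-np.sin(YAW),np.cos(YAW),0]);C0=np.array([.583,.1115,0])
def case(x,y,z): return C0+CX*x+CY*y+np.array([0,0,z])
def down(a,lean=0.):
    z=np.array([0,0,-1.]);y=np.array([np.cos(a),np.sin(a),0]);return np.c_[np.cross(y,z),y,z]
def pose():
    o=r.get_obs();return o["tcp_pos"],Ro.from_rotvec(o["eef_rot"]),o
def rows(*tg):
    p,R,o=pose()
    for P,M in tg:
        d=R.inv().apply(np.asarray(P)-p)/.04; w=(R.inv()*Ro.from_matrix(M)).as_rotvec()/np.radians(5)
        print("d",d.round(2).tolist(),"w",w.round(2).tolist())
def st():
    p,R,o=pose();print("t",round(float(o["clock"]),2),"tcp",p.round(4),"z",R.as_matrix()[:,2].round(3),"y",R.as_matrix()[:,1].round(3),"F",o["wrist_force"].round(1),"gap",round(float(o["finger_gap"]),4),"q",o["joint_positions"].round(2))
E
python3 - <<'E'
from h import *
T=np.array([.583,.109,.22])
rows((T,down(YAW)),([.583,.109,.13],down(YAW)))
E
```

```text
d [14.48, -12.41, 0.06] w [-0.01, -0.01, -16.12]
d [14.48, -12.41, 2.31] w [-0.01, -0.01, -16.12]
```

arm_command(series=[87,14.48,-12.41,0.06,0,0,-16.12,87,14.48,-12.41,0.06,0,0,-16.12,87,14.48,-12.41,0.06,0,0,-16.12,87,14.48,-12.41,0.06,0,0,-16.12,87,14.48,-12.41,0.06,0,0,-16.12,87,14.48,-12.41,0.06,0,0,-16.12,87,14.48,-12.41,0.06,0,0,-16.12,87,14.48,-12.41,0.06,0,0,-16.12,87,14.48,-12.41,0.06,0,0,-16.12,87,14.48,-12.41,0.06,0,0,-16.12,87,14.48,-12.41,0.06,0,0,-16.12,87,14.48,-12.41,0.06,0,0,-16.12,87,14.48,-12.41,0.06,0,0,-16.12,87,14.48,-12.41,0.06,0,0,-16.12,87,14.48,-12.41,0.06,0,0,-16.12,87,14.48,-12.41,0.06,0,0,-16.12,87,14.48,-12.41,0.06,0,0,-16.12,87,14.48,-12.41,0.06,0,0,-16.12,87,14.48,-12.41,0.06,0,0,-16.12,87,14.48,-12.41,0.06,0,0,-16.12])

```text
clock: 1.97
tcp_pos: [0.5838, 0.1121, 0.2197]
eef_rot: [-1.935, -2.473, -0.001]
wrist_force: [-0.9, -0.2, 0.6]
finger_gap: 0.0868
```

Run:
```python
from h import *
st()
rows(([.583,.109,.13],down(YAW)))
```

```text
t 1.97 tcp [0.5838 0.1121 0.2197] z [-0.     0.001 -1.   ] y [0.971 0.241 0.   ] F [-0.9 -0.2  0.6] gap 0.0868 q [ 0.06  0.15  1.61  0.    1.38 -0.19]
d [-0.07, -0.04, 2.24] w [0.0, -0.02, 0.04]
```

arm_command(series=[87,-0.07,-0.04,0.8,0,0,0,87,-0.07,-0.04,1.6,0,0,0,87,-0.07,-0.04,2.24,0,0,0,87,-0.07,-0.04,2.24,0,0,0,87,-0.07,-0.04,2.24,0,0,0,20,-0.07,-0.04,2.24,0,0,0,20,-0.07,-0.04,2.24,0,0,0,20,-0.07,-0.04,2.24,0,0,0,20,-0.07,-0.04,2.24,0,0,0,20,-0.07,-0.04,2.24,0,0,0,20,-0.07,-0.04,2.24,0,0,0,20,-0.07,-0.04,2.24,0,0,0], force=25)

```text
clock: 2.97
tcp_pos: [0.583, 0.1092, 0.1304]
eef_rot: [-1.935, -2.474, -0.002]
wrist_force: [1.4, -0.3, -0.1]
finger_gap: 0.0486
```

Run:
```python
from h import *
st()
P=np.array([.422,-.2945]); Y=.247
rows(([.583,.109,.23],down(YAW)),([*P,.12],down(Y)),([*P,.012],down(Y)))
```

```text
t 2.97 tcp [0.583  0.1092 0.1304] z [ 0.     0.001 -1.   ] y [0.971 0.241 0.   ] F [ 1.4 -0.3 -0.1] gap 0.0486 q [ 0.05  0.23  1.7   0.    1.22 -0.19]
d [-0.0, 0.0, -2.49] w [0.0, -0.02, 0.05]
d [-8.83, -6.34, 0.25] w [0.0, -0.02, -0.04]
d [-8.83, -6.34, 2.95] w [0.0, -0.02, -0.04]
```

arm_command(series=[20,0,0,0,0,0,0,20,0,0,0,0,0,0,20,0,0,0,0,0,0,20,0,0,0,0,0,0,20,0,0,0,0,0,0,20,0,0,0,0,0,0,20,0,0,-0.6,0,0,0,20,0,0,-1.5,0,0,0,20,0,0,-2.5,0,0,0,20,0,0,-2.5,0,0,0])

```text
clock: 3.8
tcp_pos: [0.5871, 0.1093, 0.2395]
eef_rot: [1.93, 2.467, 0.015]
wrist_force: [1.5, -0.1, -0.1]
finger_gap: 0.0292
```

Run:
```python
from h import *
st()
P=np.array([.422,-.2945]); Y=.247
rows(([*P,.12],down(Y)),([*P,.03],down(Y)),([*P,.0095],down(Y)))
c=r.camera("top");crop(c,210,120,340,217,"t3.png")
```

```text
t 3.8 tcp [0.5871 0.1093 0.2395] z [ 0.013  0.002 -1.   ] y [0.97  0.241 0.013] F [ 1.5 -0.1 -0.1] gap 0.0292 q [ 0.05  0.13  1.59  0.    1.4  -0.19]
d [-8.8, -6.47, 2.91] w [0.15, 0.01, -0.04]
d [-8.8, -6.5, 5.16] w [0.15, 0.01, -0.04]
d [-8.8, -6.51, 5.68] w [0.15, 0.01, -0.04]
t3.png scale 6.153846153846154
```

View pics/t3.png

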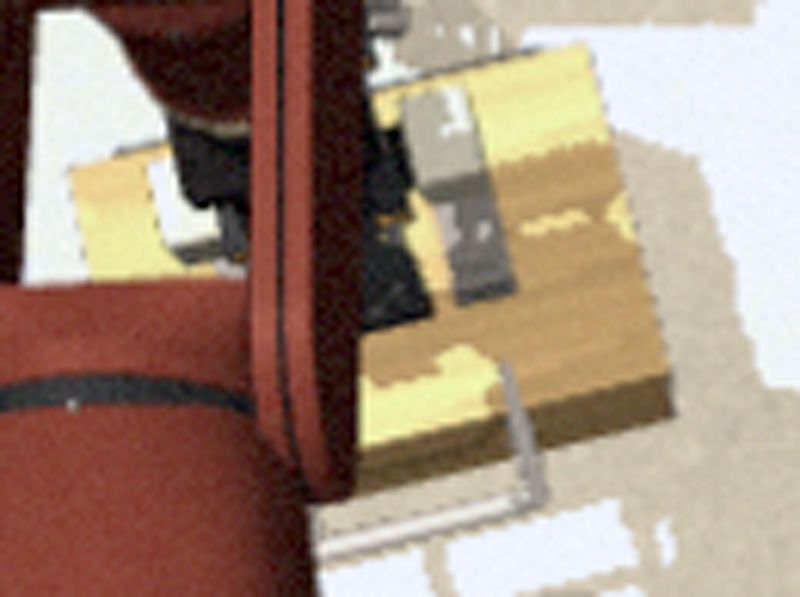

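The tube is in the grip and lifted, and the empty chock is visible at (480,240). I'm moving it over the pad.

arm_command(series=[20,-1,-0.74,0,0,0,0,20,-2,-1.48,0,0.15,0,0,20,-3,-2.22,0,0.15,0,0,20,-3.8,-2.8,0,0.15,0,0,20,-4.6,-3.4,0.3,0.15,0,0,20,-5.4,-4,0.6,0.15,0,0,20,-6.2,-4.6,1,0.15,0,0,20,-7,-5.2,1.5,0.15,0,0,20,-7.8,-5.75,2.1,0.15,0,0,20,-8.4,-6.2,2.8,0.15,0,0,20,-8.8,-6.48,3.6,0.15,0,0,20,-8.8,-6.5,4.3,0.15,0,0,20,-8.8,-6.5,4.9,0.15,0,0,20,-8.8,-6.5,5.3,0.15,0,0,20,-8.8,-6.5,5.4,0.15,0,0,20,-8.8,-6.5,5.4,0.15,0,0])

```text
clock: 5.18
tcp_pos: [0.4185, -0.2929, 0.0151]
eef_rot: [-1.932, -2.469, 0.004]
wrist_force: [-0.7, 0.4, 0.2]
finger_gap: 0.0293
```

Run:
```python
from h import *
st()
P=np.array([.422,-.2945]); Y=.247
rows(([*P,.0095],down(Y)))
```

```text
t 5.18 tcp [ 0.4185 -0.2929  0.0151] z [-0.007  0.003 -1.   ] y [ 0.971  0.24  -0.006] F [-0.7  0.4  0.2] gap 0.0293 q [-0.76  0.21  1.96 -0.    0.97 -1.  ]
d [-0.06, 0.08, 0.14] w [-0.07, -0.05, -0.05]
```

arm_command(series=[20,0,0,0.12,-0.07,-0.05,0,20,0,0,0.15,-0.07,-0.05,0,20,0,0,0.15,-0.07,-0.05,0,60,0,0,0.15,-0.07,-0.05,0,60,0,0,0.15,-0.07,-0.05,0,60,0,0,0.15,-0.07,-0.05,0,60,0,0,0.15,-0.07,-0.05,0,60,0,0,0.15,-0.07,-0.05,0,60,0,0,0.15,-0.07,-0.05,0,60,0,0,0.15,-0.07,-0.05,0,60,0,0,-0.5,0,0,0,60,0,0,-1.5,0,0,0,60,0,0,-2.5,0,0,0,60,0,0,-3.5,0,0,0,60,0,0,-4.5,0,0,0])

```text
clock: 6.43
tcp_pos: [0.4194, -0.293, 0.1969]
eef_rot: [-1.931, -2.468, 0.004]
wrist_force: [1.8, -0.9, 0.6]
finger_gap: 0.0599
```

Run:
```python
from h import *
st()
c=r.camera("top");crop(c,210,120,460,300,"t4.png");crop(r.camera("scene"),180,140,480,340,"s4.png",1.2)
```

```text
t 6.43 tcp [ 0.4194 -0.293   0.1969] z [-0.007  0.003 -1.   ] y [ 0.971  0.24  -0.006] F [ 1.8 -0.9  0.6] gap 0.0599 q [-0.76 -0.03  1.84 -0.    1.33 -1.  ]
t4.png scale 3.2
s4.png scale 2.6666666666666665
```

View pics/t4.png

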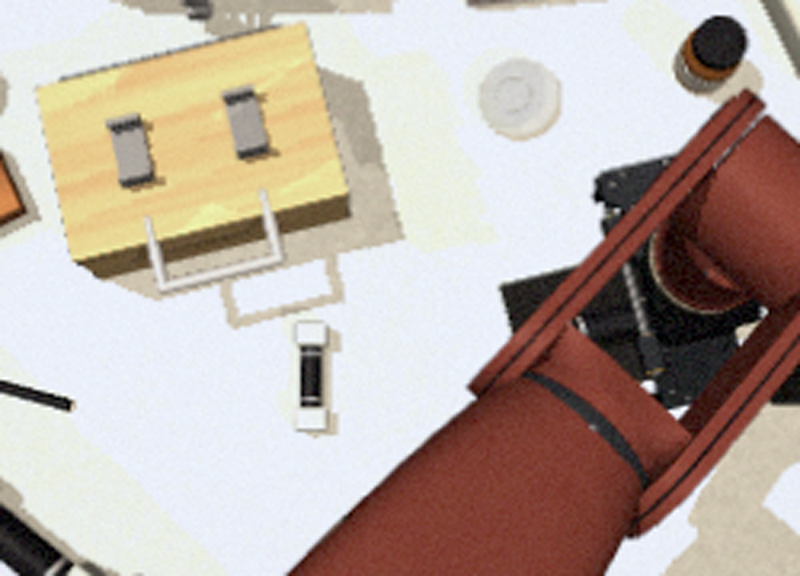

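View pics/s4.png

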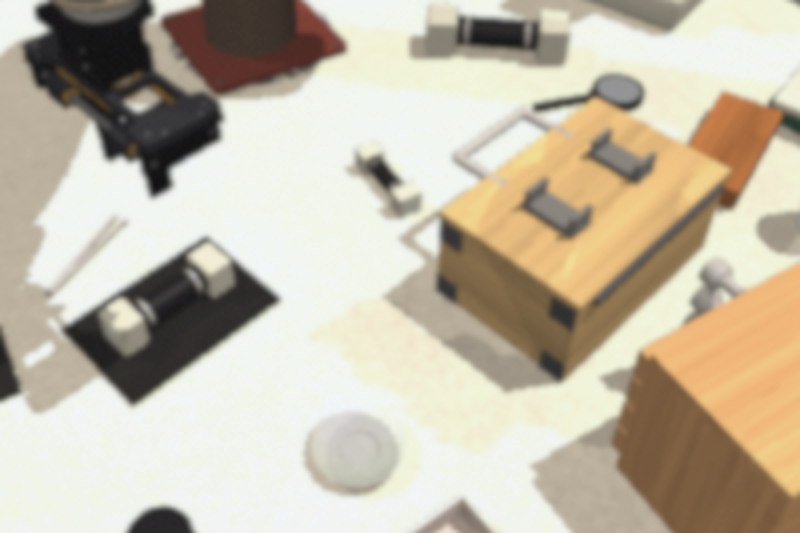

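The tube now lies on the pad, with its square ends at (125,325) and (210,268) in the scene crop. The handle is clear, so the lid is next.

Run:
```python
from h import *
st()
P=case(-.130,0,.2);print(P)
rows((P,down(YAW)),(P-[0,0,.104],down(YAW)))
```

```text
t 6.53 tcp [ 0.4233 -0.2966  0.2034] z [ 0.003 -0.007 -1.   ] y [0.971 0.241 0.001] F [ 0.4 -0.2  0.9] gap 0.0599 q [-0.76 -0.03  1.83 -0.    1.33 -1.  ]
[0.45669523 0.08072495 0.2       ]
d [8.96, 3.08, 0.02] w [0.01, 0.09, 0.05]
d [8.97, 3.08, 2.62] w [0.01, 0.09, 0.05]
```

arm_command(series=[36,1,0.34,0,0,0,0,36,2,0.68,0,0,0,0,36,3,1.03,0,0,0,0,36,4,1.37,0,0,0,0,36,5,1.71,0,0,0,0,36,6,2.06,0,0,0,0,36,7,2.4,0,0,0,0,36,8,2.75,0,0,0,0,36,8.6,2.95,0,0,0.09,0,36,8.96,3.08,0,0,0.09,0,36,8.96,3.08,0,0,0.09,0,36,8.96,3.08,0,0,0.09,0,36,8.96,3.08,0,0,0.09,0])

```text
clock: 7.62
tcp_pos: [0.4565, 0.0803, 0.2005]
eef_rot: [1.936, 2.474, 0.0]
wrist_force: [-0.6, -0.0, 0.3]
finger_gap: 0.0361
```

Run:
```python
from h import *
st()
P=case(-.130,0,.096)
rows((P,down(YAW)))
c=r.camera("top");crop(c,210,120,340,217,"t5.png");crop(r.camera("scene"),320,140,480,260,"s5.png",1.2)
```

```text
t 7.62 tcp [0.4565 0.0803 0.2005] z [ 0.001 -0.    -1.   ] y [0.971 0.241 0.001] F [-0.6 -0.   0.3] gap 0.0361 q [ 0.   -0.16  1.96 -0.    1.34 -0.24]
d [0.01, 0.01, 2.61] w [0.01, 0.0, 0.05]
t5.png scale 6.153846153846154
s5.png scale 5.0
```

View pics/s5.png

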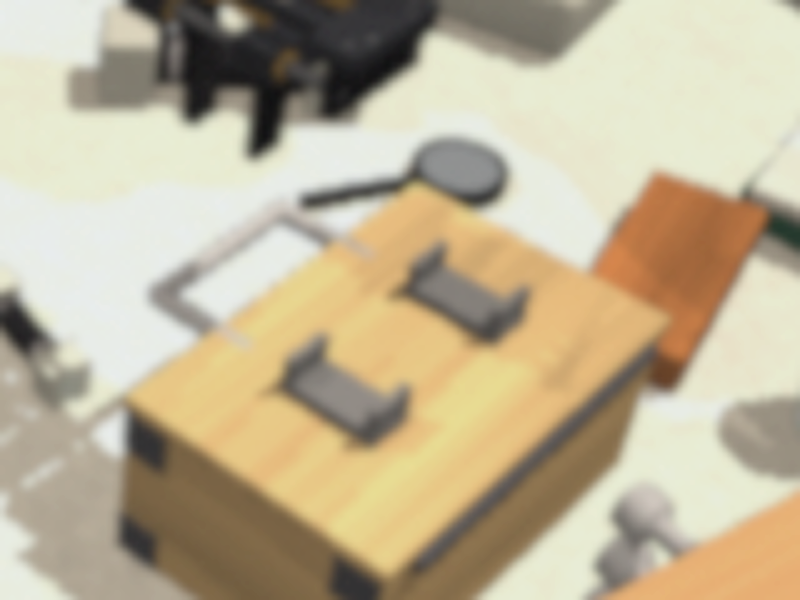

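arm_command(series=[36,0,0,0.8,0,0,0,36,0,0,1.6,0,0,0,36,0,0,2.3,0,0,0,36,0,0,2.6,0,0,0,36,0,0,2.6,0,0,0,5,0,0,2.6,0,0,0,5,0,0,2.6,0,0,0,5,0,0,2.6,0,0,0,5,0,0,2.6,0,0,0,5,0,0,2.6,0,0,0,5,0,0,2.6,0,0,0], force=30)

```text
clock: 8.63
tcp_pos: [0.4581, 0.0798, 0.0979]
eef_rot: [1.936, 2.47, 0.004]
wrist_force: [1.3, 0.0, 2.6]
finger_gap: 0.011
```

Run:
```python
from h import *
st()
p,R,o=pose()
for th in np.linspace(0,1.46,19)[1:]:
    f=lambda t:np.array([-.215*np.cos(t+.0233),0,.215*np.sin(t+.0233)])
    d=f(th)-f(0); P=p+CX*d[0]+[0,0,d[2]]
    print(round(th,2),end=" ");rows((P,down(YAW)))
```

```text
t 8.63 tcp [0.4581 0.0798 0.0979] z [ 0.004  0.    -1.   ] y [0.971 0.239 0.004] F [1.3 0.  2.6] gap 0.011 q [ 0.   -0.04  2.05  0.    1.12 -0.24]
0.08 d [-0.0, 0.03, -0.43] w [0.05, 0.01, 0.03]
0.16 d [-0.0, 0.09, -0.87] w [0.05, 0.01, 0.03]
0.24 d [-0.0, 0.19, -1.29] w [0.05, 0.01, 0.03]
0.32 d [-0.0, 0.33, -1.71] w [0.05, 0.01, 0.03]
0.41 d [-0.0, 0.49, -2.11] w [0.05, 0.01, 0.03]
0.49 d [-0.0, 0.69, -2.5] w [0.05, 0.01, 0.03]
0.57 d [-0.0, 0.92, -2.87] w [0.05, 0.01, 0.03]
0.65 d [-0.01, 1.18, -3.22] w [0.05, 0.01, 0.03]
0.73 d [-0.01, 1.47, -3.55] w [0.05, 0.01, 0.03]
0.81 d [-0.01, 1.78, -3.85] w [0.05, 0.01, 0.03]
0.89 d [-0.01, 2.12, -4.13] w [0.05, 0.01, 0.03]
0.97 d [-0.01, 2.47, -4.38] w [0.05, 0.01, 0.03]
1.05 d [-0.01, 2.85, -4.6] w [0.05, 0.01, 0.03]
1.14 d [-0.01, 3.24, -4.79] w [0.05, 0.01, 0.03]
1.22 d [-0.01, 3.65, -4.94] w [0.05, 0.01, 0.03]
1.3 d [-0.01, 4.07, -5.07] w [0.05, 0.01, 0.03]
1.38 d [-0.02, 4.49, -5.15] w [0.05, 0.01, 0.03]
1.46 d [-0.02, 4.93, -5.21] w [0.05, 0.01, 0.03]
```

arm_command(series=[5,0,0.03,-0.43,0,0,0,5,0,0.09,-0.87,0,0,0,5,0,0.19,-1.29,0,0,0,5,0,0.33,-1.71,0,0,0,5,0,0.49,-2.11,0,0,0,5,0,0.69,-2.5,0,0,0,5,0,0.92,-2.87,0,0,0,5,0,1.18,-3.22,0,0,0,5,0,1.47,-3.55,0,0,0,5,0,1.78,-3.85,0,0,0,5,0,2.12,-4.13,0,0,0,5,0,2.47,-4.38,0,0,0,5,0,2.85,-4.6,0,0,0,5,0,3.24,-4.79,0,0,0,5,0,3.65,-4.94,0,0,0,5,0,4.07,-5.07,0,0,0,5,0,4.49,-5.15,0,0,0,5,0,4.8,-5.19,0,0,0,5,0,4.9,-5.2,0,0,0,5,0,4.9,-5.2,0,0,0])

```text
clock: 10.3
tcp_pos: [0.6465, 0.1264, 0.3075]
eef_rot: [1.937, 2.472, -0.0]
wrist_force: [-6.8, -1.1, 5.8]
finger_gap: 0.0108
```

Run:
```python
from h import *
st()
p,R,o=pose(); v=p+[0,0,.019]-case(.085,0,.11); print("case-frame handle rel hinge",v@CX,v@CY,v[2],"theta",np.arctan2(v[2],-v@CX)-.0233,np.hypot(v@CX,v[2]))
crop(r.camera("top"),210,100,370,220,"t6.png");crop(r.camera("scene"),320,60,500,260,"s6.png",1.2)
```

```text
t 10.3 tcp [0.6465 0.1264 0.3075] z [ 0.001 -0.001 -1.   ] y [0.971 0.239 0.   ] F [-6.8 -1.1  5.8] gap 0.0108 q [ 0.07  0.26  1.32 -0.    1.56 -0.17]
case-frame handle rel hinge -0.019741076432715523 -0.0005299112851063726 0.21651031197049952 theta 1.4565692867135822 0.21740842966243362
t6.png scale 5.0
s6.png scale 3.0
```

View pics/s6.png

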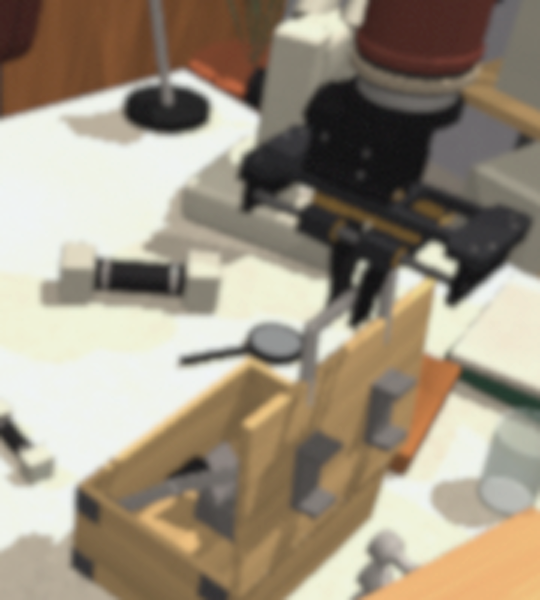

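View pics/t6.png

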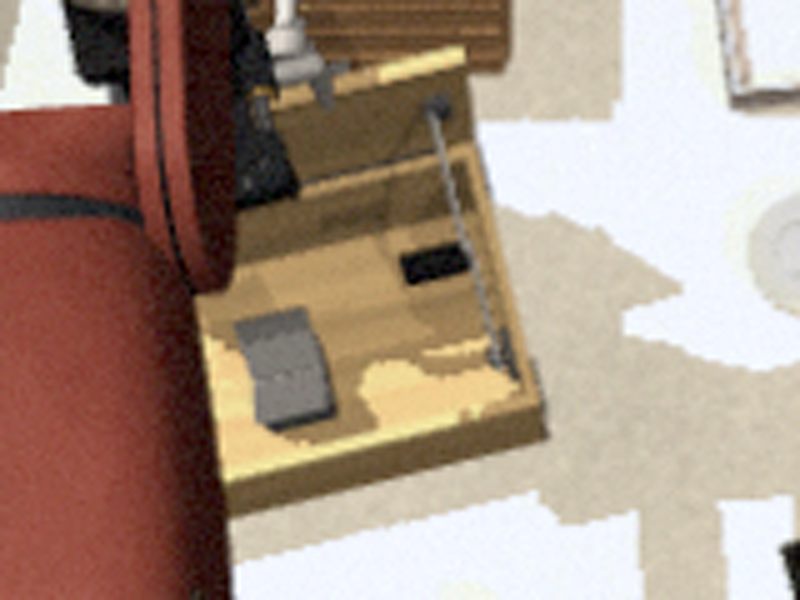

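The stay looks straight and the handle is at θ≈1.456. I'm letting go and rising.

arm_command(series=[5,0,-0.04,0,0,0,0,36,0,-0.04,0,0,0,0,36,0,-0.04,0,0,0,0,36,0,-0.04,0,0,0,0,36,0,-0.04,0,0,0,0,36,0,-0.04,0,0,0,0,36,0,-0.04,-0.6,0,0,0,36,0,-0.04,-1.4,0,0,0,60,-0.5,-1,-1.6,0,0,0,60,-1.4,-2,-1.6,0,0,0,60,-2.4,-3,-1.6,0,0,0,60,-3.4,-4,-1.6,0,0,0,60,-4.4,-5,-1.6,0,0,0,60,-5.4,-5.6,-1.6,0,0,0])

```text
clock: 11.57
tcp_pos: [0.5056, -0.0804, 0.3717]
eef_rot: [1.935, 2.472, 0.001]
wrist_force: [0.9, -1.1, 0.5]
finger_gap: 0.059
```

Run:
```python
from h import *
st()
c=r.camera("top");s=r.camera("scene");crop(c,210,80,370,200,"t7.png");crop(s,320,100,480,260,"s7.png",1.2)
k=case(.005,-.088,.151);print("knuckle proj",proj(c,k),proj(s,k))
```

```text
t 11.57 tcp [ 0.5056 -0.0804  0.3717] z [ 0.002 -0.001 -1.   ] y [0.971 0.24  0.002] F [ 0.9 -1.1  0.5] gap 0.059 q [-0.31 -0.11  1.6  -0.    1.65 -0.55]
t7.png scale 5.0
s7.png scale 3.75
knuckle proj [[296.0109844  151.79475794]] [[382.767832   220.09810646]]
```

View pics/t7.png

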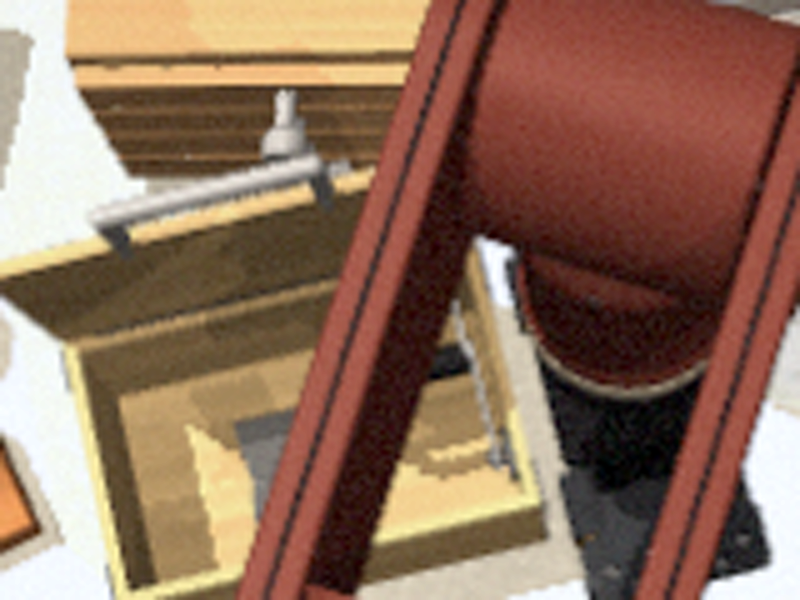

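View pics/s7.png

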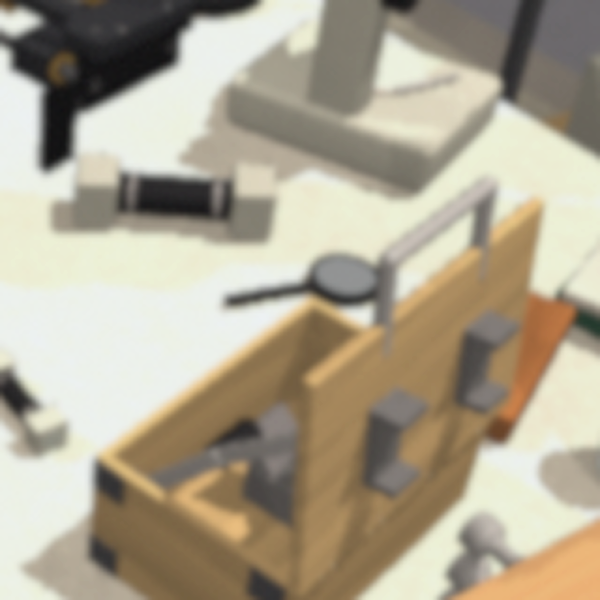

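The lid stands open on its own and the stay is straight, with the black knuckle at top crop (450,360), close to its projected (430,359). Next I re-measure the tube on the pad.

Run:
```python
from h import *
c=r.camera("top");s=r.camera("scene");crop(c,350,170,470,260,"t8.png",2.5);crop(s,180,210,300,300,"s8.png",1.1)
```

```text
t8.png scale 6.666666666666667
s8.png scale 6.666666666666667
```

View pics/t8.png

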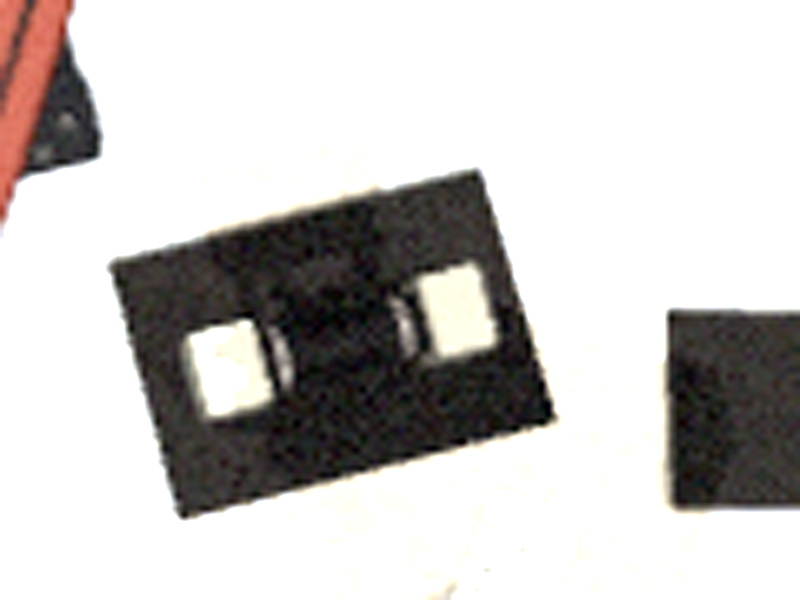

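View pics/s8.png

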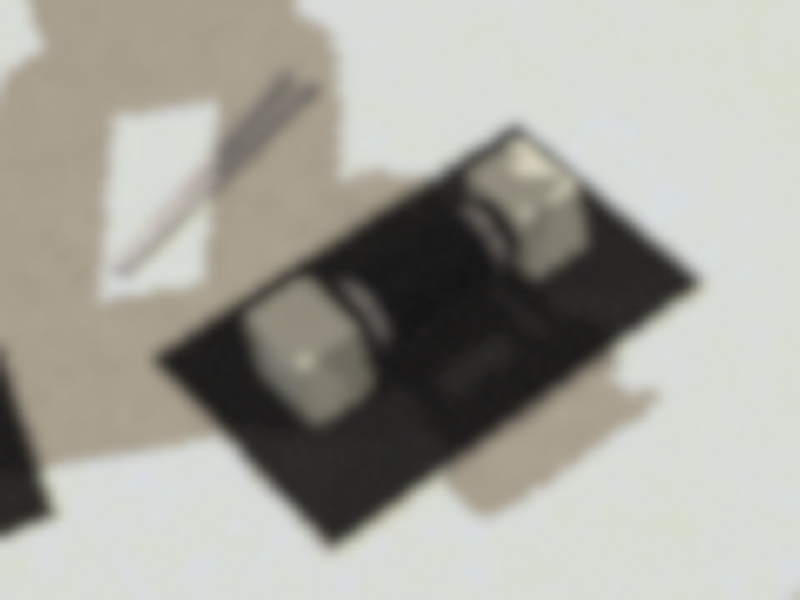

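The tube lies on the pad; its collar tops are at crop (231,369) and (457,311).

Run:
```python
from h import *
c=r.camera("top")
k=800/120
q=np.array([(231,368),(457,310)])/k+[350,170]-.43
T=onz(c,q,.046);print(T,T.mean(0));d=T[0]-T[1];y=np.arctan2(-d[0],d[1]);print("yaw",y,np.linalg.norm(d))
ctr=T.mean(0)[:2]; a=YAW
g=ctr+55e-3*np.array([-np.sin(y),np.cos(y)])
print("grip at",g,T[0])
st()
z=.026+.010-.019
rows(([*g,.12],down(y)),([*g,z],down(y)))
print(z)
```

```text
[[ 0.40495259 -0.23941498  0.046     ]
 [ 0.43164632 -0.34597438  0.046     ]] [ 0.41829945 -0.29269468  0.046     ]
yaw 0.24545447108006968 0.109851998980705
grip at [ 0.40493461 -0.23934319] [ 0.40495259 -0.23941498  0.046     ]
t 11.82 tcp [ 0.5073 -0.0794  0.3716] z [ 0.002 -0.    -1.   ] y [0.971 0.238 0.002] F [ 0.4 -0.1  0.6] gap 0.0598 q [-0.31 -0.11  1.59  0.    1.65 -0.55]
d [-3.27, -3.45, 6.29] w [0.02, 0.01, -0.05]
d [-3.27, -3.46, 8.86] w [0.02, 0.01, -0.05]
0.016999999999999998
```

arm_command(series=[62,-0.7,-0.7,0.5,0,0,0,62,-1.3,-1.4,1.2,0,0,0,62,-1.9,-2.1,1.9,0,0,0,62,-2.5,-2.7,2.6,0,0,0,62,-3,-3.2,3.4,0,0,0,62,-3.27,-3.45,4.2,0,0,0,62,-3.27,-3.46,5,0,0,0,62,-3.27,-3.46,5.8,0,0,0,62,-3.27,-3.46,6.6,0,0,0,62,-3.27,-3.46,7.4,0,0,0,62,-3.27,-3.46,8.1,0,0,0,62,-3.27,-3.46,8.6,0,0,0,62,-3.27,-3.46,8.85,0,0,0,62,-3.27,-3.46,8.85,0,0,0,30,-3.27,-3.46,8.85,0,0,0,30,-3.27,-3.46,8.85,0,0,0,30,-3.27,-3.46,8.85,0,0,0,30,-3.27,-3.46,8.85,0,0,0,30,-3.27,-3.46,8.85,0,0,0,30,-3.27,-3.46,8.85,0,0,0], force=55)

```text
clock: 13.48
tcp_pos: [0.4059, -0.2403, 0.0188]
eef_rot: [1.936, 2.469, 0.002]
wrist_force: [0.6, 0.6, 6.6]
finger_gap: 0.0398
```

Run:
```python
from h import *
st()
```

```text
t 13.48 tcp [ 0.4059 -0.2403  0.0188] z [ 0.004 -0.002 -1.   ] y [0.971 0.238 0.004] F [0.6 0.6 6.6] gap 0.0398 q [-0.7   0.11  2.07  0.    0.95 -0.94]
```

arm_command(series=[30,0,0,0,0,0,0,30,0,0,0,0,0,0,30,0,0,-0.3,0,0,0,30,0,0,-0.8,0,0,0,30,0,0,-1.5,0,0,0,30,0,0,-2.3,0,0,0,30,0,0,-3,0,0,0,30,0,0,-3,0,0,0,30,0,0,-3,0,0,0])

```text
clock: 14.23
tcp_pos: [0.4062, -0.2408, 0.1402]
eef_rot: [1.934, 2.466, 0.002]
wrist_force: [-0.3, 1.1, -2.4]
finger_gap: 0.0396
```

Run:
```python
from h import *
st()
crop(r.camera("scene"),150,120,310,240,"s9.png",1.1);crop(r.camera("top"),350,170,470,260,"t9.png",2.5)
```

```text
t 14.23 tcp [ 0.4062 -0.2408  0.1402] z [ 0.007 -0.004 -1.   ] y [0.971 0.238 0.006] F [-0.3  1.1 -2.4] gap 0.0396 q [-0.7  -0.08  2.    0.    1.21 -0.94]
s9.png scale 5.0
t9.png scale 6.666666666666667
```

View pics/s9.png

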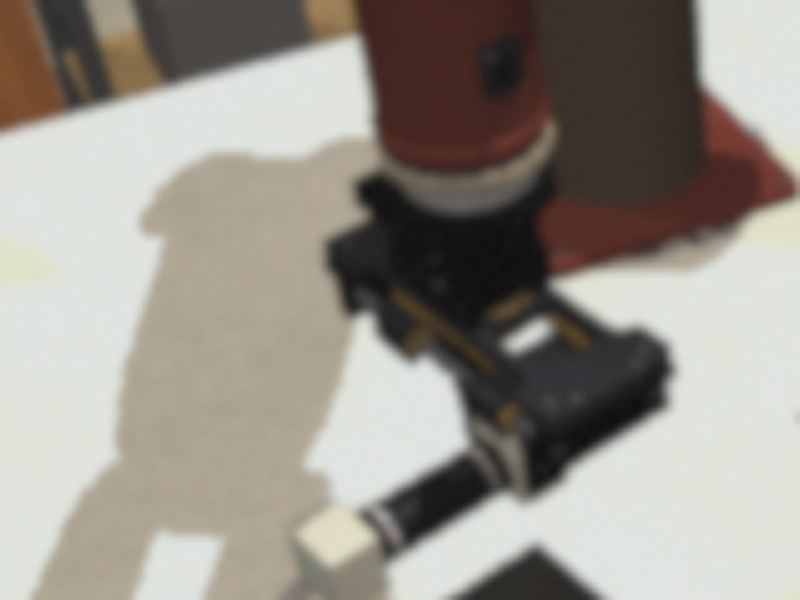

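View pics/t9.png

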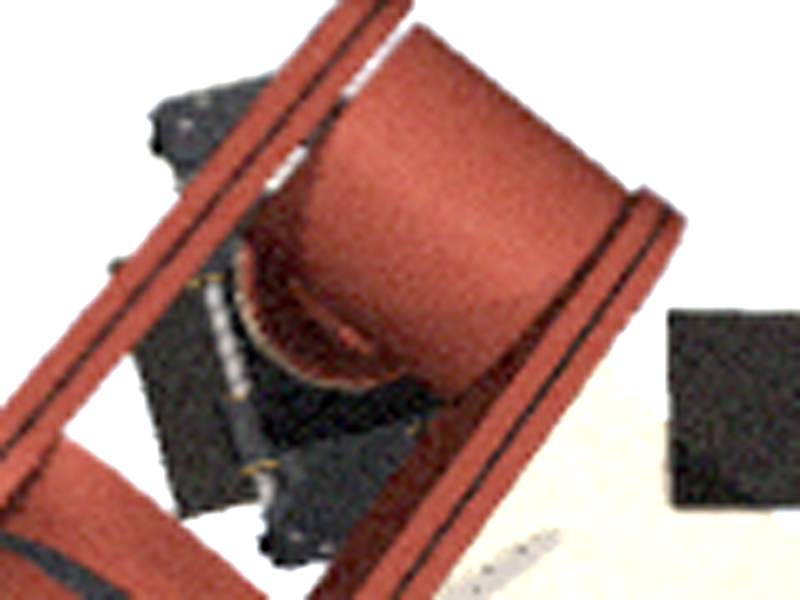

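Run:
```python
from h import *
s=r.camera("scene");p,R,o=pose();st()
f=p-CY*.110
for z in (.1692,.15,.13): print(z,((proj(s,[f[0],f[1],z])-[150,120])*5+2).round(0))
crop(s,180,200,260,260,"s10.png",1.1)
```

```text
t 14.38 tcp [ 0.4041 -0.239   0.1367] z [ 0.001  0.001 -1.   ] y [0.971 0.238 0.002] F [-0.9  0.4 -2.2] gap 0.0397 q [-0.7  -0.08  2.01  0.    1.21 -0.94]
0.1692 [[332. 527.]]
0.15 [[339. 554.]]
0.13 [[347. 582.]]
s10.png scale 10.0
```

View pics/s10.png

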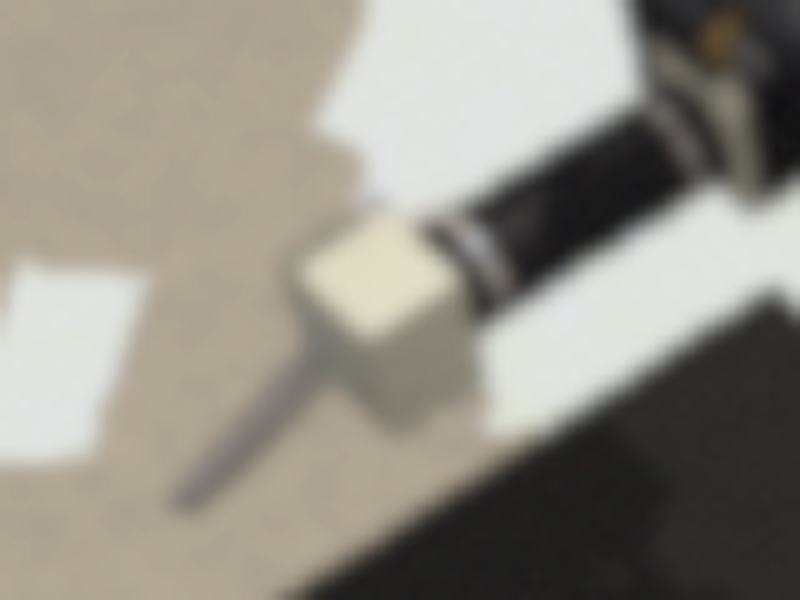

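Run:
```python
from h import *
c=r.camera("top");crop(c,210,90,340,190,"t11.png")
im=cv2.imread("pics/t11.png");k=6
def mk(P,col):
    for u in (proj(c,P)-[210,90]+.5)*k-.5: cv2.circle(im,tuple(int(x) for x in u),4,col,-1)
mk([case(.085,.13,.11),case(.085,-.13,.11),case(-.085,.13,.11),case(-.085,-.13,.11)],(0,0,255))
mk([case(-.013,-.003,.07),case(-.013,.043,.07)],(0,255,0)); mk([case(.005,-.088,.151)],(255,0,255)); mk([case(.06,.055,.324),case(.06,-.055,.324)],(255,0,0))
cv2.imwrite("pics/t11b.png",im)
```

```text
t11.png scale 6.0
```

View pics/t11b.png

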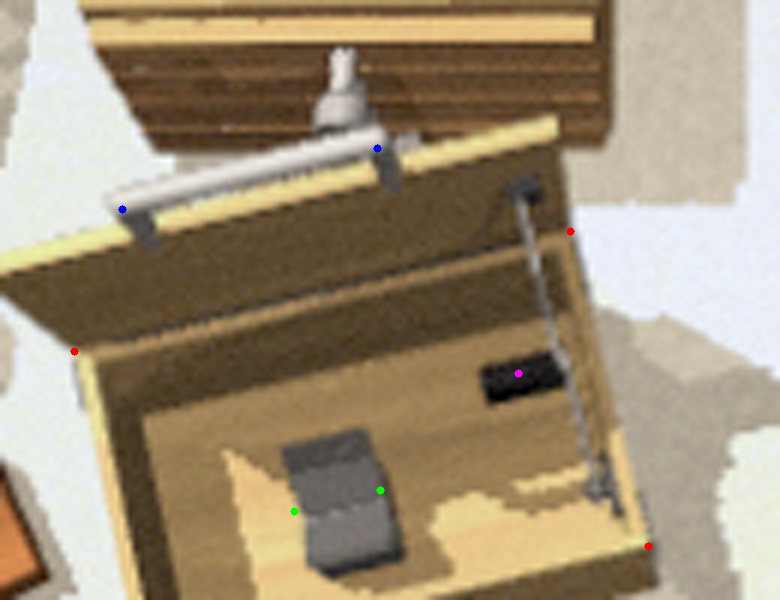

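My case model (red, green and magenta dots) agrees with the picture to about 2 mm: rim corners, V and knuckle at (520,375). The tube hangs level in the grip. I'll carry it round the front, lean the tool 0.18 rad and lower it in.

```bash
cat >> h.py <<'E'
def lean(l,yaw=YAW):
    cx=np.array([np.cos(yaw),np.sin(yaw),0])
    z=np.sin(l)*cx+np.array([0,0,-np.cos(l)]); y=np.cos(l)*cx+np.array([0,0,np.sin(l)]); return np.c_[np.cross(y,z),y,z]
E
python3 - <<'E'
from h import *
M=lean(.18);zt=M[:,2]
st()
D=case(-.013,.074,.070)+.0072*zt
rows((case(-.17,.074,.21),M),(D-.11*zt,M),(D-.03*zt,M),(D,M))
E
```

```text
t 14.43 tcp [ 0.4041 -0.2391  0.1367] z [ 0.001  0.001 -1.   ] y [0.971 0.238 0.001] F [ 0.5  1.2 -2.2] gap 0.0397 q [-0.7  -0.08  2.01  0.    1.21 -0.94]
d [9.3, 2.19, -1.83] w [-2.05, -0.01, 0.02]
d [9.3, 5.65, -0.85] w [-2.05, -0.01, 0.02]
d [9.3, 6.01, 1.12] w [-2.05, -0.01, 0.02]
d [9.3, 6.14, 1.86] w [-2.05, -0.01, 0.02]
```

arm_command(series=[30,0.3,0.1,-0.7,0,0,0,30,0.9,0.2,-1.3,0,0,0,30,1.7,0.4,-1.7,0,0,0,30,2.5,0.6,-1.83,0,0,0,30,3.3,0.8,-1.83,0,0,0,30,4.1,1,-1.83,0,0,0,30,4.9,1.2,-1.83,-0.3,0,0,30,5.7,1.4,-1.83,-0.6,0,0,30,6.5,1.6,-1.83,-0.9,0,0,30,7.3,1.8,-1.83,-1.2,0,0,30,8.1,2,-1.83,-1.5,0,0,30,8.8,2.1,-1.83,-1.8,0,0,30,9.2,2.3,-1.83,-2.05,0,0,30,9.3,2.8,-1.75,-2.05,0,0,30,9.3,3.5,-1.6,-2.05,0,0,30,9.3,4.2,-1.4,-2.05,0,0,30,9.3,4.9,-1.2,-2.05,0,0,30,9.3,5.4,-1,-2.05,0,0,30,9.3,5.65,-0.85,-2.05,0,0,30,9.3,5.65,-0.85,-2.05,0,0])

```text
clock: 16.1
tcp_pos: [0.5345, 0.176, 0.1673]
eef_rot: [1.869, 2.382, 0.209]
wrist_force: [-0.5, 1.2, -1.9]
finger_gap: 0.0394
```

Run:
```python
from h import *
M=lean(.18);zt=M[:,2]
st()
D=case(-.013,.074,.070)+.0072*zt
rows((D-.08*zt,M),(D-.03*zt,M),(D-.015*zt,M),(D,M))
crop(r.camera("scene"),320,60,500,260,"s12.png",1.2);crop(r.camera("top"),210,80,370,200,"t12.png")
```

```text
t 16.1 tcp [0.5345 0.176  0.1673] z [ 0.168  0.042 -0.985] y [0.957 0.234 0.174] F [-0.5  1.2 -1.9] gap 0.0394 q [ 0.17 -0.02  1.9   0.02  1.08 -0.08]
d [-0.0, 0.03, 0.66] w [-0.06, -0.01, 0.01]
d [-0.01, 0.04, 1.91] w [-0.06, -0.01, 0.01]
d [-0.01, 0.04, 2.28] w [-0.06, -0.01, 0.01]
d [-0.01, 0.04, 2.66] w [-0.06, -0.01, 0.01]
s12.png scale 3.0
t12.png scale 5.0
```

View pics/s12.png

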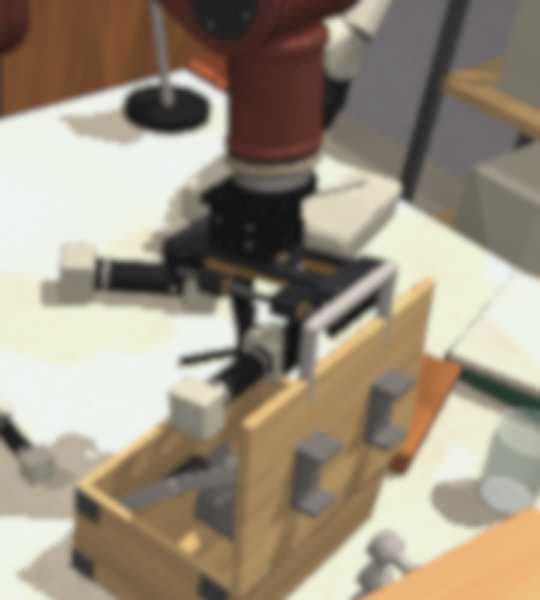

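View pics/t12.png

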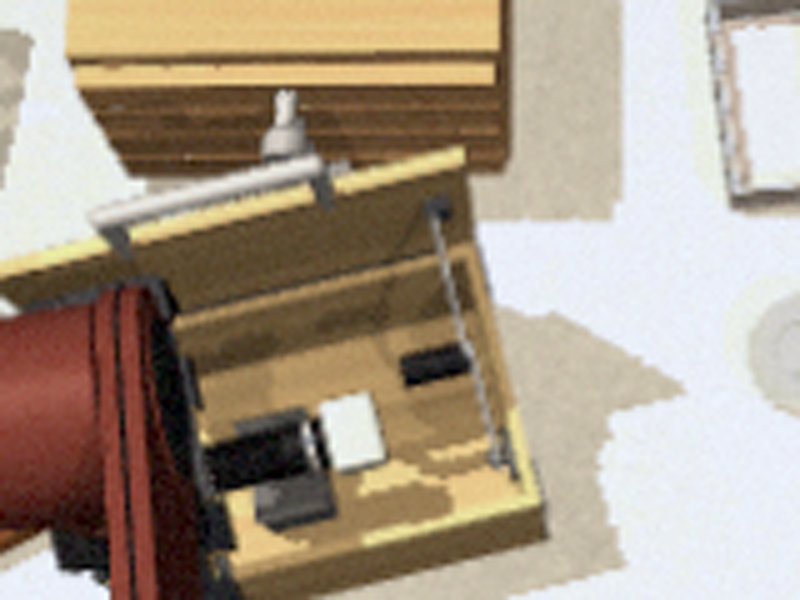

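The tube is over the V, with its far collar at (352,432) clear of the stay, and the gripper is clear of the lid. I'm lowering it in steps.

arm_command(series=[30,0,0.03,0.5,0,0,0,30,0,0.03,1,-0.06,0,0,30,0,0.03,1.5,-0.06,0,0,30,0,0.04,1.9,-0.06,0,0,30,0,0.04,2.2,-0.06,0,0,30,0,0.04,2.3,-0.06,0,0,30,0,0.04,2.3,-0.06,0,0])

```text
clock: 16.78
tcp_pos: [0.5495, 0.1799, 0.0776]
eef_rot: [1.867, 2.38, 0.214]
wrist_force: [-0.7, 0.7, -1.2]
finger_gap: 0.04
```

Run:
```python
from h import *
M=lean(.18);zt=M[:,2]
st()
D=case(-.013,.074,.070)+.0072*zt
rows((D,M))
crop(r.camera("scene"),320,60,500,260,"s13.png",1.2);crop(r.camera("top"),210,100,340,200,"t13.png")
```

```text
t 16.78 tcp [0.5495 0.1799 0.0776] z [ 0.172  0.043 -0.984] y [0.956 0.234 0.178] F [-0.7  0.7 -1.2] gap 0.04 q [ 0.17  0.13  1.93  0.02  0.9  -0.08]
d [-0.01, 0.05, 0.38] w [-0.01, -0.01, 0.02]
s13.png scale 3.0
t13.png scale 6.0
```

View pics/s13.png

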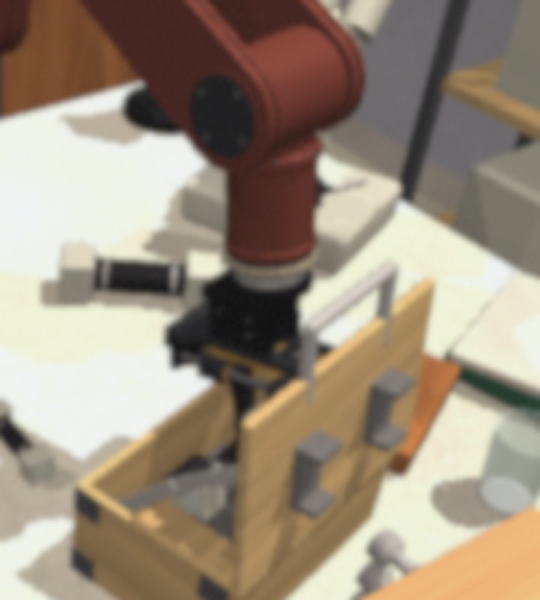

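View pics/t13.png

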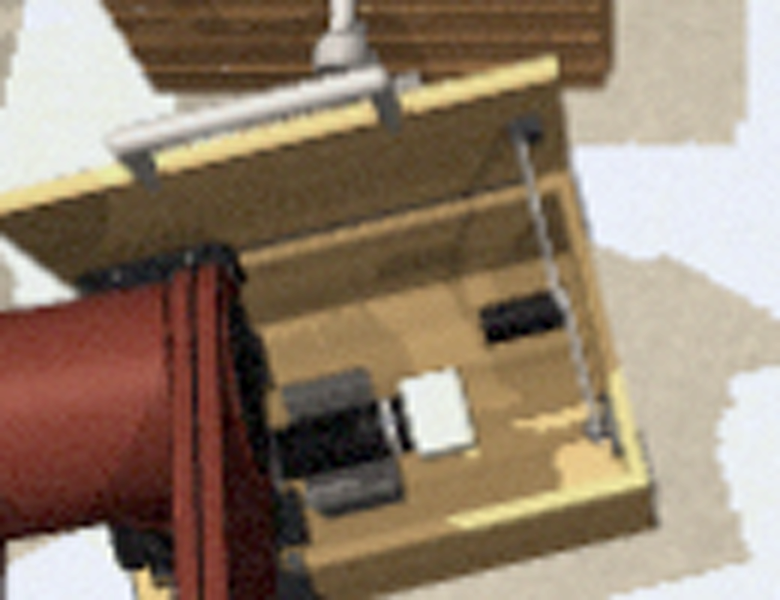

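arm_command(series=[30,0,0.05,0.15,0,0,0,30,0,0.05,0.28,0,0,0,30,0,0.05,0.36,0,0,0,30,0,0.05,0.36,0,0,0,30,0,0.05,0.36,0,0,0])

```text
clock: 17.3
tcp_pos: [0.5551, 0.1812, 0.0654]
eef_rot: [1.866, 2.378, 0.217]
wrist_force: [0.0, -0.1, -1.4]
finger_gap: 0.0397
```

Run:
```python
from h import *
M=lean(.18);zt=M[:,2]
st()
D=case(-.013,.074,.070)+.0072*zt
rows((D,M))
```

```text
t 17.3 tcp [0.5551 0.1812 0.0654] z [ 0.175  0.044 -0.984] y [0.955 0.234 0.18 ] F [ 0.  -0.1 -1.4] gap 0.0397 q [ 0.17  0.16  1.93  0.02  0.88 -0.08]
d [-0.01, -0.04, 0.06] w [0.01, -0.01, 0.02]
```

arm_command(series=[30,0,-0.04,0.05,0,0,0,30,0,-0.04,0.07,0,0,0,30,0,-0.04,0.07,0,0,0])

```text
clock: 17.55
tcp_pos: [0.5548, 0.1811, 0.063]
eef_rot: [1.865, 2.378, 0.219]
wrist_force: [1.2, 0.7, 0.9]
finger_gap: 0.0393
```

Run:
```python
from h import *
M=lean(.18);zt=M[:,2]
st()
D=case(-.013,.074,.070)+.0072*zt
rows((D,M))
```

```text
t 17.55 tcp [0.5548 0.1811 0.063 ] z [ 0.176  0.044 -0.983] y [0.955 0.234 0.182] F [1.2 0.7 0.9] gap 0.0393 q [ 0.17  0.16  1.93  0.02  0.87 -0.08]
d [-0.01, -0.02, -0.0] w [0.03, -0.01, 0.02]
```

arm_command(series=[58,0,0,0,0,0,0,58,0,0,0,0,0,0,58,0,0,0,0,0,0,58,0,0,0,0,0,0,58,0,0,-0.3,0,0,0,58,0,0,-0.8,0,0,0,58,0,0,-1.5,0,0,0,58,0,0,-2.3,0,0,0,58,0,0,-3.1,0,0,0,58,0,0,-3.9,0,0,0,58,0,-0.8,-4.2,0,0,0,58,0,-1.7,-4.2,0,0,0,58,0,-2.7,-4.2,0,0,0,58,0,-3.3,-4.2,0,0,0])

```text
clock: 18.72
tcp_pos: [0.396, 0.1423, 0.2038]
eef_rot: [1.865, 2.379, 0.217]
wrist_force: [-0.7, -0.2, -0.9]
finger_gap: 0.0579
```

Run:
```python
from h import *
st()
crop(r.camera("scene"),320,100,480,260,"s14.png",1.2);c=r.camera("top");crop(c,210,100,340,200,"t14.png")
im=cv2.imread("pics/t14.png")
for P in ([-.033,-.05],[.007,-.05],[.007,-.02],[-.033,-.02],[-.033,.09],[.007,.09],[.007,.06],[-.033,.06]):
    u=(proj(c,case(*P,.09))[0]-[210,100])*6;cv2.circle(im,tuple(int(x) for x in u),3,(0,0,255),-1)
cv2.imwrite("pics/t14.png",im)
```

```text
t 18.72 tcp [0.396  0.1423 0.2038] z [ 0.175  0.044 -0.984] y [0.955 0.235 0.18 ] F [-0.7 -0.2 -0.9] gap 0.0579 q [ 0.14 -0.46  2.19  0.02  1.23 -0.1 ]
s14.png scale 3.75
t14.png scale 6.0
```

View pics/s14.png

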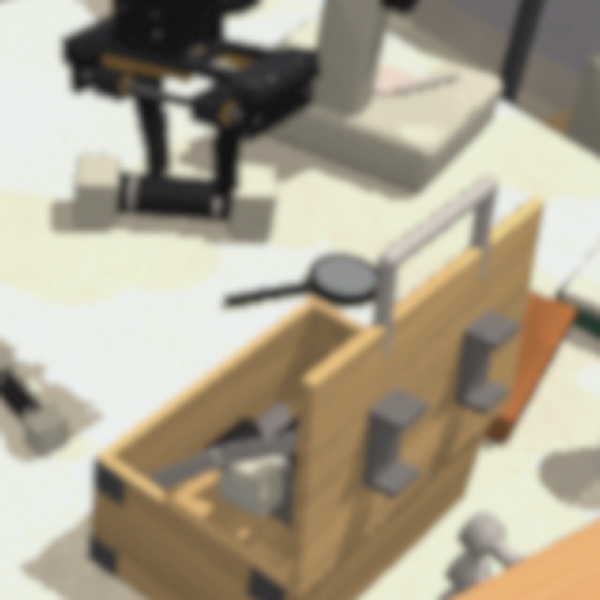

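View pics/t14.png

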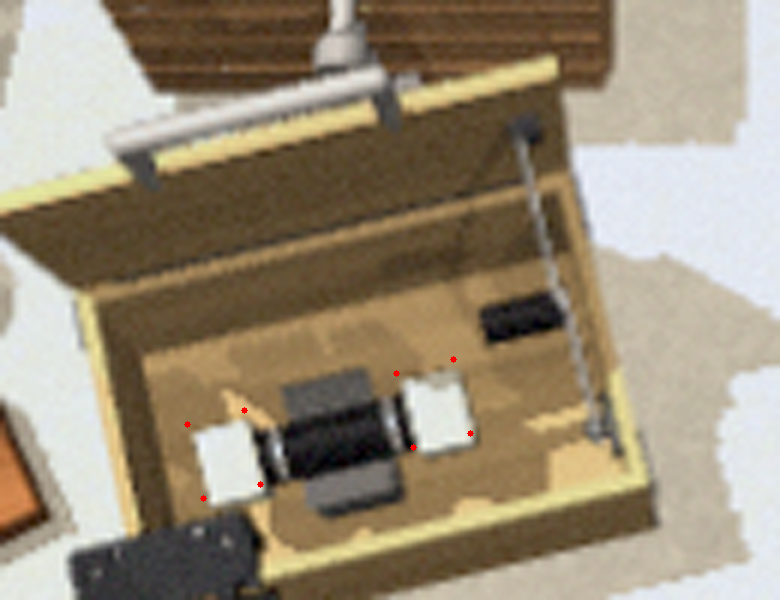

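The tube is seated in the V and the stay is still straight. The red dots mark an unrolled tube; the collars are offset by about the 0.18 rad roll.

Next I press the knuckle with closed fingers, leaning 0.6 rad. I turn the jaws along the case's y so the wide gripper body clears the lid.

```bash
cat >> h.py <<'E'
def lean90(l,yaw=YAW):
    M=lean(l,yaw); return np.c_[M[:,1],-M[:,0],M[:,2]]
E
python3 - <<'E'
from h import *
M=lean90(.6);print(M.round(2),np.linalg.det(M));zt=M[:,2];st()
K=case(.005,-.085,.151)
P0=K-.055*zt;P1=K-.012*zt
rows((P0,M),(P1,M)); print(P0)
E
```

```text
[[ 0.8   0.24  0.55]
 [ 0.2  -0.97  0.13]
 [ 0.56 -0.   -0.83]] 1.0000000000000004
t 18.82 tcp [0.3956 0.1423 0.2034] z [ 0.175  0.044 -0.984] y [0.955 0.235 0.18 ] F [1.4 0.3 0.1] gap 0.058 q [ 0.14 -0.46  2.19  0.02  1.23 -0.1 ]
d [-3.99, 3.62, 0.84] w [-3.78, 3.75, 17.73]
d [-3.99, 4.05, 1.82] w [-3.78, 3.75, 17.73]
[0.57780743 0.022748   0.19639346]
```

arm_command(series=[20,-0.4,0,-0.3,-0.3,0.3,1.4,10,-0.8,0,-0.6,-0.6,0.6,2.8,0,-1.2,0.1,-0.9,-0.9,0.9,4.2,0,-1.6,0.2,-1,-1.2,1.2,5.6,0,-2,0.4,-1,-1.5,1.5,7,0,-2.4,0.6,-1,-1.8,1.8,8.4,0,-2.8,0.8,-1,-2.1,2.1,9.8,0,-3.2,1,-1,-2.4,2.4,11.2,0,-3.6,1.2,-1,-2.7,2.7,12.6,0,-3.99,1.4,-1,-3,3,14,0,-3.99,1.6,-0.9,-3.3,3.3,15.4,0,-3.99,1.9,-0.7,-3.6,3.6,16.8,0,-3.99,2.3,-0.4,-3.78,3.75,17.7,0,-3.99,2.8,0,-3.78,3.75,17.7,0,-3.99,3.2,0.4,-3.78,3.75,17.7,0,-3.99,3.5,0.7,-3.78,3.75,17.7,0,-3.99,3.62,0.84,-3.78,3.75,17.7,0,-3.99,3.62,0.84,-3.78,3.75,17.7])

```text
clock: 20.32
tcp_pos: [0.5782, 0.0232, 0.1954]
eef_rot: [-2.914, -0.355, -0.899]
wrist_force: [-0.5, 0.6, 0.3]
finger_gap: 0.0005
```

Run:
```python
from h import *
M=lean90(.6);zt=M[:,2];st()
K=case(.005,-.085,.151)
u=np.sqrt(.5)*(CX-[0,0,1])
P1=K-.012*zt
rows((P1,M),(P1+.022*u,M),(P1+.044*u,M))
crop(r.camera("scene"),320,60,500,260,"s15.png",1.2);crop(r.camera("top"),210,90,340,190,"t15.png")
```

```text
t 20.32 tcp [0.5782 0.0232 0.1954] z [ 0.547  0.135 -0.826] y [ 0.24  -0.971  0.   ] F [-0.5  0.6  0.3] gap 0.0005 q [-0.26 -0.29  2.19  0.41  0.75  0.83]
d [0.01, 0.01, 1.05] w [-0.02, 0.02, 0.03]
d [0.11, 0.01, 1.59] w [-0.02, 0.02, 0.03]
d [0.21, 0.01, 2.13] w [-0.02, 0.02, 0.03]
s15.png scale 3.0
t15.png scale 6.0
```

View pics/s15.png

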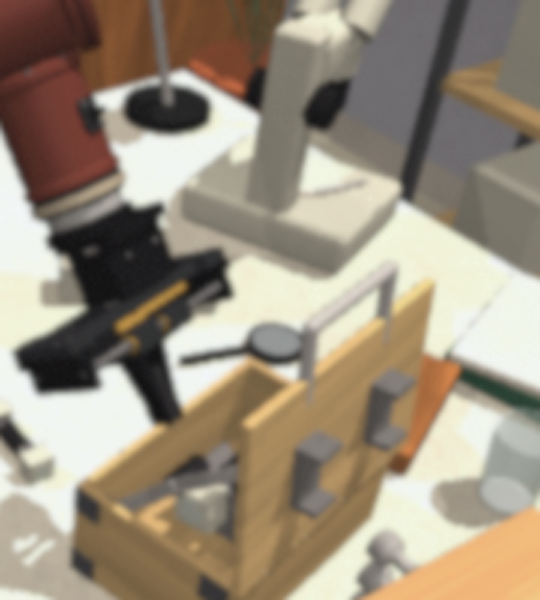

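View pics/t15.png

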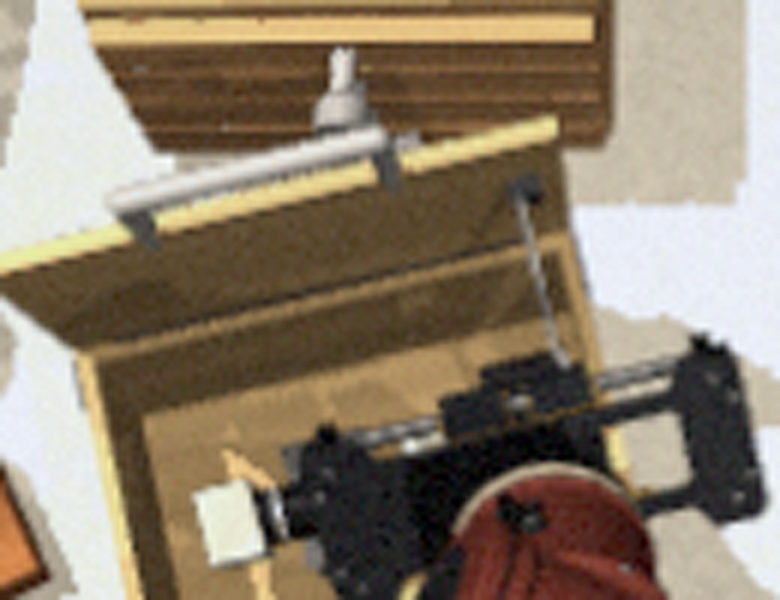

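arm_command(series=[0,0,0,0.5,0,0,0,0,0,0,0.9,0,0,0,0,0.01,0,1.1,0,0,0,0,0.05,0,1.3,0,0,0,0,0.09,0,1.5,0,0,0,0,0.13,0,1.7,0,0,0,0,0.17,0,1.9,0,0,0,0,0.21,0,2.13,0,0,0,0,0.21,0,2.13,0,0,0,0,0.21,0,2.13,0,0,0])

```text
clock: 21.25
tcp_pos: [0.6312, 0.036, 0.1305]
eef_rot: [-2.915, -0.355, -0.9]
wrist_force: [0.3, 0.1, 0.8]
finger_gap: 0.0004
```

Run:
```python
from h import *
st()
crop(r.camera("scene"),320,60,500,260,"s16.png",1.2);crop(r.camera("top"),210,90,340,190,"t16.png")
```

```text
t 21.25 tcp [0.6312 0.036  0.1305] z [ 0.548  0.135 -0.826] y [ 0.24  -0.971  0.001] F [0.3 0.1 0.8] gap 0.0004 q [-0.2  -0.05  2.12  0.47  0.57  0.8 ]
s16.png scale 3.0
t16.png scale 6.0
```

View pics/s16.png

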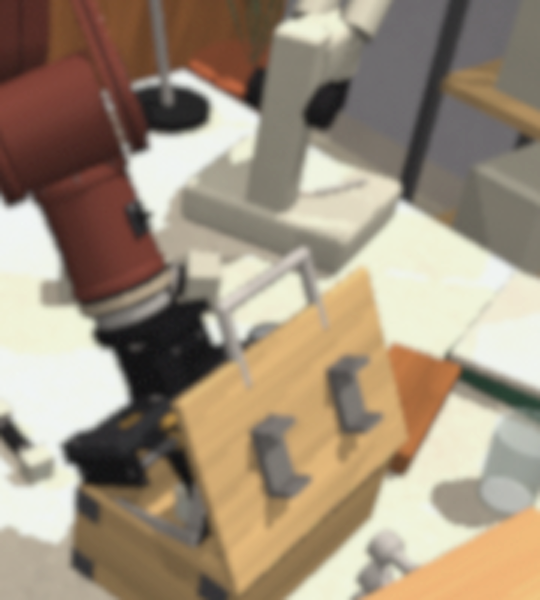

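View pics/t16.png

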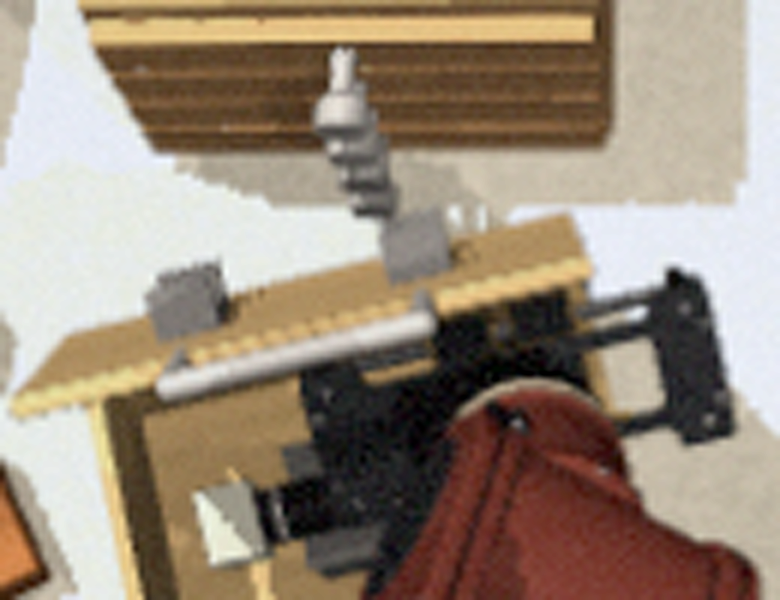

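The stay is broken, and the lid has sunk to about 1.1 rad and is holding there. I'm backing off towards the front and up, away from the lid.

arm_command(series=[0,-0.15,0,-0.4,0,0,0,0,-0.4,0,-1,0,0,0,0,-0.65,0,-1.8,0,0,0,0,-0.95,0,-2.7,0,0,0,0,-1.3,0,-3.6,0,0,0,0,-1.5,0,-4.4,0,0,0,10,-1.5,0,-5,0,0,0,20,-1.5,0,-5.2,0,0,0])

```text
clock: 22.02
tcp_pos: [0.4694, -0.0051, 0.2738]
eef_rot: [-2.916, -0.355, -0.914]
wrist_force: [0.4, 0.1, 1.2]
finger_gap: 0.0074
```

Run:
```python
from h import *
st()
crop(r.camera("scene"),320,60,500,260,"s17.png",1.2);crop(r.camera("top"),210,90,340,190,"t17.png")
```

```text
t 22.02 tcp [ 0.4694 -0.0051  0.2738] z [ 0.555  0.131 -0.822] y [ 0.238 -0.971  0.006] F [0.4 0.1 1.2] gap 0.0074 q [-0.46 -0.73  2.32  0.42  1.1   0.76]
s17.png scale 3.0
t17.png scale 6.0
```

View pics/s17.png

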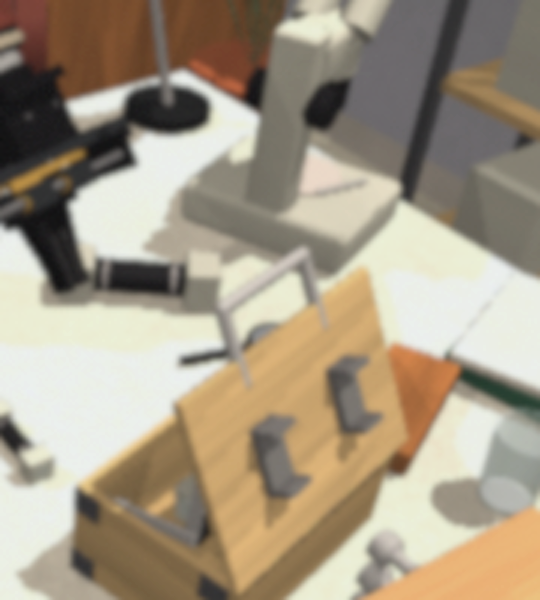

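View pics/t17.png

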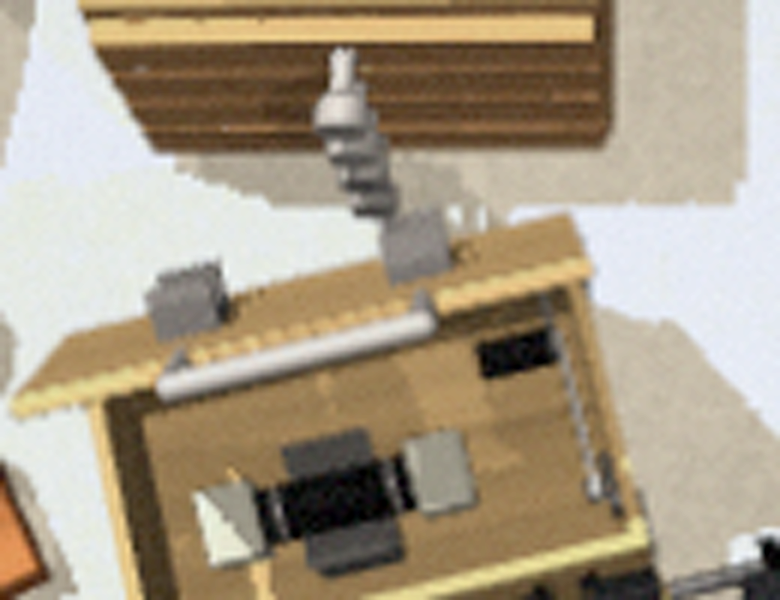

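Run:
```python
from h import *
c=r.camera("top");s=r.camera("scene")
for a,b in (((163,386),(228,302)),((432,318),(300,256))):
    pass
ut=np.array([(298,354)])/6+[210,90]-.42; us=np.array([(262,279)])/3+[320,60]-.33
X,e=tri(c,ut,s,us);v=X-case(.085,0,.11);print(X,e,"case",v@CX,v@CY,v[2],"th",np.arctan2(v[2],-v@CX)-.0233,np.hypot(v@CX,v[2]))
for th in (1.0,1.05,1.1,1.15,1.2):
    P=case(.085-.215*np.cos(th+.0233),0,.11+.215*np.sin(th+.0233));print(th,((proj(c,P)-[210,90])*6).round(),((proj(s,P)-[320,60])*3).round())
```

```text
[0.57040637 0.10684532 0.30612064] 0.0006352183304819115 case -0.0983375612618757 -0.0015410635067409743 0.1961206410791807 th 1.0827184586810172 0.21939366857829326
1.0 [[303. 391.]] [[245. 283.]]
1.05 [[296. 366.]] [[256. 283.]]
1.1 [[290. 342.]] [[267. 282.]]
1.15 [[283. 317.]] [[278. 283.]]
1.2 [[276. 292.]] [[289. 284.]]
```

The handle is at case (-13, 0, 301) mm, so the lid angle is about 1.075 rad. Two views agree to under 1 mm and the radius of 219 mm matches the given 215. The black knuckle is at (515,352). I'm moving above the handle.

Run:
```python
from h import *
st()
P=case(.085-.215*np.cos(1.098),0,.11+.215*np.sin(1.098)-.019);print(P)
rows((P+[0,0,.08],down(YAW)))
```

```text
t 22.22 tcp [ 0.4695 -0.004   0.2684] z [ 0.549  0.134 -0.825] y [ 0.239 -0.971  0.001] F [0.4 0.6 0.2] gap 0.0177 q [-0.45 -0.72  2.32  0.42  1.09  0.76]
[0.57046067 0.1084447  0.28241415]
d [3.91, -2.12, -0.18] w [5.39, -5.38, -17.38]
```

arm_command(series=[30,0.2,0,-0.3,0.4,-0.4,-1.3,36,0.4,0,-0.6,0.8,-0.8,-2.6,36,0.6,-0.1,-0.9,1.2,-1.2,-3.9,36,0.8,-0.2,-1.1,1.6,-1.6,-5.2,36,1,-0.3,-1.3,2,-2,-6.5,36,1.2,-0.5,-1.3,2.4,-2.4,-7.8,36,1.5,-0.7,-1.3,2.8,-2.8,-9.1,36,1.8,-0.9,-1.2,3.2,-3.2,-10.4,36,2.1,-1.1,-1.1,3.6,-3.6,-11.7,36,2.4,-1.3,-1,4,-4,-13,36,2.7,-1.5,-0.8,4.4,-4.4,-14.3,36,3,-1.7,-0.6,4.8,-4.8,-15.6,36,3.4,-1.9,-0.4,5.2,-5.2,-16.8,36,3.7,-2.05,-0.25,5.39,-5.38,-17.38,36,3.91,-2.12,-0.18,5.39,-5.38,-17.38,36,3.91,-2.12,-0.18,5.39,-5.38,-17.38,36,3.91,-2.12,-0.18,5.39,-5.38,-17.38])

```text
clock: 23.63
tcp_pos: [0.5707, 0.1093, 0.3593]
eef_rot: [-1.936, -2.469, 0.005]
wrist_force: [0.4, 0.1, -0.2]
finger_gap: 0.0361
```

Run:
```python
from h import *
st()
P=case(.085-.215*np.cos(1.098),0,.11+.215*np.sin(1.098)-.019)
rows((P,down(YAW)))
crop(r.camera("scene"),320,60,500,260,"s18.png",1.2);crop(r.camera("top"),210,90,340,190,"t18.png")
```

```text
t 23.63 tcp [0.5707 0.1093 0.3593] z [-0.005  0.    -1.   ] y [ 0.971  0.239 -0.005] F [ 0.4  0.1 -0.2] gap 0.0361 q [ 0.05  0.07  1.44  0.    1.63 -0.19]
d [-0.02, -0.0, 1.92] w [-0.05, -0.01, 0.02]
s18.png scale 3.0
t18.png scale 6.0
```

View pics/s18.png

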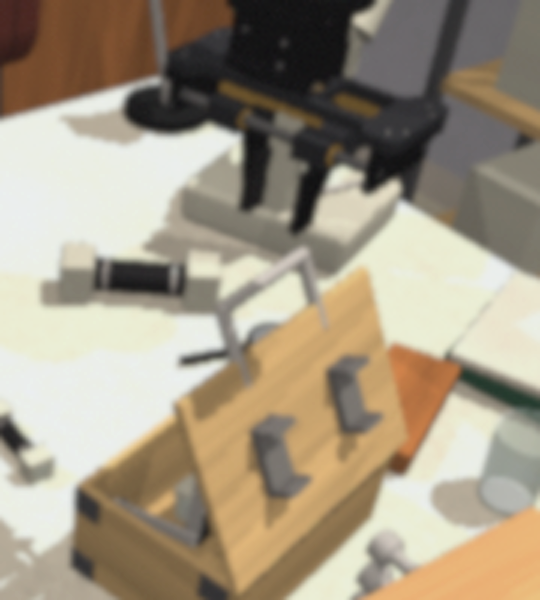

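The fingers at (250,205) and (300,225) straddle the bar from above. I'm descending and pinching.

arm_command(series=[36,0,0,0.5,0,0,0,36,0,0,1,0,0,0,36,0,0,1.5,0,0,0,36,0,0,1.9,0,0,0,36,0,0,1.92,0,0,0,36,0,0,1.92,0,0,0,5,0,0,1.92,0,0,0,5,0,0,1.92,0,0,0,5,0,0,1.92,0,0,0,5,0,0,1.92,0,0,0,5,0,0,1.92,0,0,0,5,0,0,1.92,0,0,0], force=30)

```text
clock: 24.73
tcp_pos: [0.5702, 0.1084, 0.2847]
eef_rot: [-1.939, -2.47, 0.002]
wrist_force: [-1.2, 0.1, 2.6]
finger_gap: 0.011
```

Run:
```python
from h import *
st();p,R,o=pose()
v=p-np.array([.4581,.0798,.0979]);print(v@CX,v[2])  # from shut grasp
h=p+[0,0,.019]-case(.085,0,.11);print(h@CX,h[2],"th",np.arctan2(h[2],-h@CX)-.0233,np.hypot(h@CX,h[2]))
th0=np.arctan2(h[2],-h@CX)-.0233
f=lambda t:np.array([-.215*np.cos(t+.0233),0,.215*np.sin(t+.0233)])
for th in np.linspace(th0,0,31)[1:]:
    d=f(th)-f(th0);P=p+CX*d[0]+[0,0,d[2]];print(round(th,2),end=" ");rows((P,down(YAW)))
crop(r.camera("scene"),320,60,500,260,"s19.png",1.2)
```

```text
t 24.73 tcp [0.5702 0.1084 0.2847] z [-0.002 -0.    -1.   ] y [ 0.971  0.237 -0.002] F [-1.2  0.1  2.6] gap 0.011 q [ 0.05  0.08  1.57  0.    1.5  -0.19]
0.11567099355190927 0.18675482548930944
-0.09818312598163323 0.19365482548930946 th 1.0782638802591082 0.2171223564325428
1.04 d [0.0, -0.17, 0.09] w [-0.02, -0.0, 0.01]
1.01 d [0.0, -0.34, 0.19] w [-0.02, -0.0, 0.01]
0.97 d [0.0, -0.5, 0.29] w [-0.02, -0.0, 0.01]
0.93 d [0.0, -0.66, 0.4] w [-0.02, -0.0, 0.01]
0.9 d [0.0, -0.82, 0.51] w [-0.02, -0.0, 0.01]
0.86 d [0.0, -0.97, 0.63] w [-0.02, -0.0, 0.01]
0.83 d [0.0, -1.12, 0.76] w [-0.02, -0.0, 0.01]
0.79 d [0.0, -1.26, 0.89] w [-0.02, -0.0, 0.01]
0.75 d [0.0, -1.4, 1.02] w [-0.02, -0.0, 0.01]
0.72 d [0.0, -1.53, 1.16] w [-0.02, -0.0, 0.01]
0.68 d [0.0, -1.66, 1.31] w [-0.02, -0.0, 0.01]
0.65 d [0.0, -1.78, 1.46] w [-0.02, -0.0, 0.01]
0.61 d [0.0, -1.9, 1.61] w [-0.02, -0.0, 0.01]
0.58 d [0.0, -2.01, 1.77] w [-0.02, -0.0, 0.01]
0.54 d [0.0, -2.11, 1.93] w [-0.02, -0.0, 0.01]
0.5 d [0.0, -2.21, 2.1] w [-0.02, -0.0, 0.01]
0.47 d [0.0, -2.31, 2.27] w [-0.02, -0.0, 0.01]
0.43 d [0.0, -2.39, 2.44] w [-0.02, -0.0, 0.01]
0.4 d [0.0, -2.48, 2.61] w [-0.02, -0.0, 0.01]
0.36 d [0.0, -2.55, 2.79] w [-0.02, -0.0, 0.01]
0.32 d [0.0, -2.62, 2.97] w [-0.02, -0.0, 0.01]
0.29 d [0.0, -2.68, 3.16] w [-0.02, -0.0, 0.01]
0.25 d [0.0, -2.74, 3.34] w [-0.02, -0.0, 0.01]
0.22 d [-0.0, -2.79, 3.53] w [-0.02, -0.0, 0.01]
0.18 d [-0.0, -2.83, 3.72] w [-0.02, -0.0, 0.01]
0.14 d [-0.0, -2.86, 3.91] w [-0.02, -0.0, 0.01]
0.11 d [-0.0, -2.89, 4.1] w [-0.02, -0.0, 0.01]
0.07 d [-0.0, -2.91, 4.29] w [-0.02, -0.0, 0.01]
0.04 d [-0.0, -2.93, 4.48] w [-0.02, -0.0, 0.01]
0.0 d [-0.0, -2.93, 4.67] w [-0.02, -0.0, 0.01]
s19.png scale 3.0
```

View pics/s19.png

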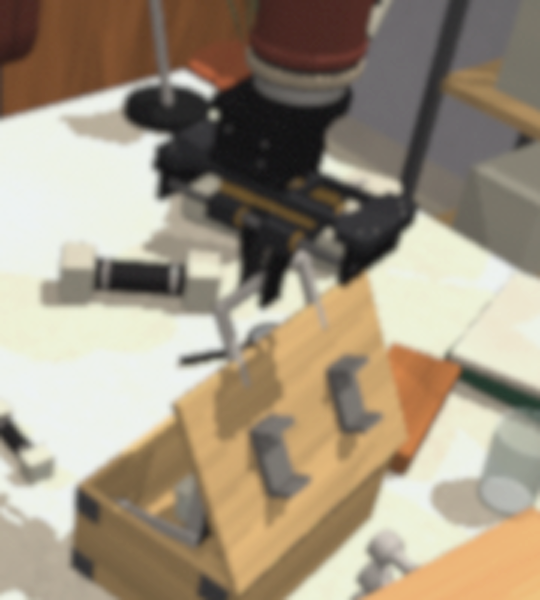

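arm_command(series=[5,0,-0.17,0.09,0,0,0,5,0,-0.34,0.19,0,0,0,5,0,-0.5,0.29,0,0,0,5,0,-0.66,0.4,0,0,0,5,0,-0.82,0.51,0,0,0,5,0,-0.97,0.63,0,0,0,5,0,-1.12,0.76,0,0,0,5,0,-1.26,0.89,0,0,0,5,0,-1.4,1.02,0,0,0,5,0,-1.53,1.16,0,0,0,5,0,-1.66,1.31,0,0,0,5,0,-1.78,1.46,0,0,0,5,0,-1.9,1.61,0,0,0,5,0,-2.01,1.77,0,0,0,5,0,-2.11,1.93,0,0,0,5,0,-2.21,2.1,0,0,0,5,0,-2.31,2.27,0,0,0,5,0,-2.31,2.27,0,0,0])

```text
clock: 26.28
tcp_pos: [0.4793, 0.0862, 0.1921]
eef_rot: [-1.939, -2.469, 0.003]
wrist_force: [4.7, -1.2, -4.3]
finger_gap: 0.0108
```

Run:
```python
from h import *
st();p,R,o=pose()
h=p+[0,0,.019]-case(.085,0,.11);print(h@CX,h[2],"th",np.arctan2(h[2],-h@CX)-.0233,np.hypot(h@CX,h[2]))
th0=np.arctan2(h[2],-h@CX)-.0233
f=lambda t:np.array([-.215*np.cos(t+.0233),0,.215*np.sin(t+.0233)])
e=np.array([.4581,.0798,.0979])
print("to shut grasp");rows((e,down(YAW)))
for th in np.linspace(th0,0,15)[1:]:
    d=f(th)-f(0);P=e+CX*d[0]+[0,0,d[2]];print(round(th,2),end=" ");rows((P,down(YAW)))
crop(r.camera("scene"),320,60,500,260,"s20.png",1.2)
```

```text
t 26.28 tcp [0.4793 0.0862 0.1921] z [-0.003 -0.    -1.   ] y [ 0.971  0.237 -0.003] F [ 4.7 -1.2 -4.3] gap 0.0108 q [ 0.02 -0.09  1.91 -0.    1.32 -0.22]
-0.19170994289886092 0.10107792541395476 th 0.46190454808379183 0.21672436229522862
to shut grasp
d [-0.03, -0.55, 2.36] w [-0.04, -0.01, 0.0]
0.43 d [-0.03, -0.01, 0.13] w [-0.04, -0.01, 0.0]
0.4 d [-0.03, -0.09, 0.29] w [-0.04, -0.01, 0.0]
0.36 d [-0.03, -0.16, 0.46] w [-0.04, -0.01, 0.0]
0.33 d [-0.03, -0.22, 0.62] w [-0.04, -0.01, 0.0]
0.3 d [-0.03, -0.28, 0.79] w [-0.04, -0.01, 0.0]
0.26 d [-0.03, -0.33, 0.96] w [-0.04, -0.01, 0.0]
0.23 d [-0.03, -0.38, 1.13] w [-0.04, -0.01, 0.0]
0.2 d [-0.03, -0.42, 1.3] w [-0.04, -0.01, 0.0]
0.16 d [-0.03, -0.46, 1.48] w [-0.04, -0.01, 0.0]
0.13 d [-0.03, -0.49, 1.65] w [-0.04, -0.01, 0.0]
0.1 d [-0.03, -0.51, 1.83] w [-0.04, -0.01, 0.0]
0.07 d [-0.03, -0.53, 2.0] w [-0.04, -0.01, 0.0]
0.03 d [-0.03, -0.54, 2.18] w [-0.04, -0.01, 0.0]
0.0 d [-0.03, -0.55, 2.36] w [-0.04, -0.01, 0.0]
s20.png scale 3.0
```

View pics/s20.png

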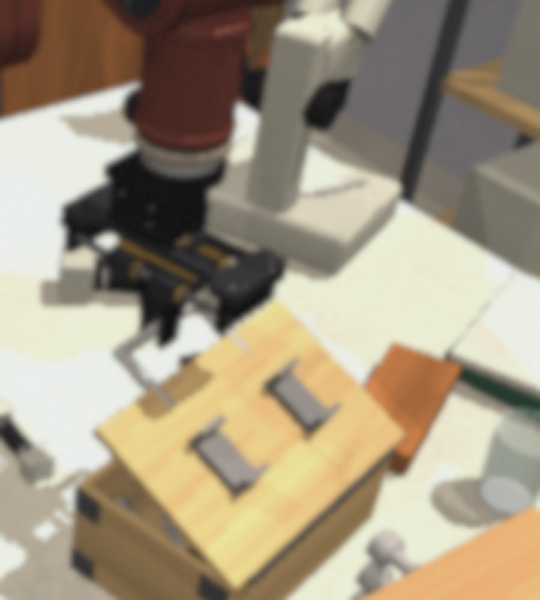

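The lid is at about 0.46 rad and still held. I'm continuing to shut.

arm_command(series=[5,0,-0.04,0.13,0,0,0,5,0,-0.1,0.29,0,0,0,5,0,-0.16,0.46,0,0,0,5,0,-0.22,0.62,0,0,0,5,0,-0.28,0.79,0,0,0,5,0,-0.33,0.96,0,0,0,5,0,-0.38,1.13,0,0,0,5,0,-0.42,1.3,0,0,0,5,0,-0.46,1.48,0,0,0,5,0,-0.49,1.65,0,0,0,5,0,-0.51,1.83,0,0,0,5,0,-0.53,2,0,0,0,5,0,-0.54,2.18,0,0,0,5,0,-0.55,2.3,0,0,0,5,0,-0.55,2.37,0,0,0,5,0,-0.55,2.37,0,0,0,5,0,-0.55,2.37,0,0,0])

```text
clock: 27.75
tcp_pos: [0.4578, 0.0809, 0.0988]
eef_rot: [-1.938, -2.469, 0.004]
wrist_force: [-8.4, -3.6, 10.8]
finger_gap: 0.0113
```

Run:
```python
from h import *
st()
crop(r.camera("scene"),320,120,480,260,"s21.png",1.2)
```

```text
t 27.75 tcp [0.4578 0.0809 0.0988] z [-0.004 -0.    -1.   ] y [ 0.971  0.237 -0.004] F [-8.4 -3.6 10.8] gap 0.0113 q [ 0.01 -0.03  2.04 -0.    1.13 -0.23]
s21.png scale 4.285714285714286
```

View pics/s21.png

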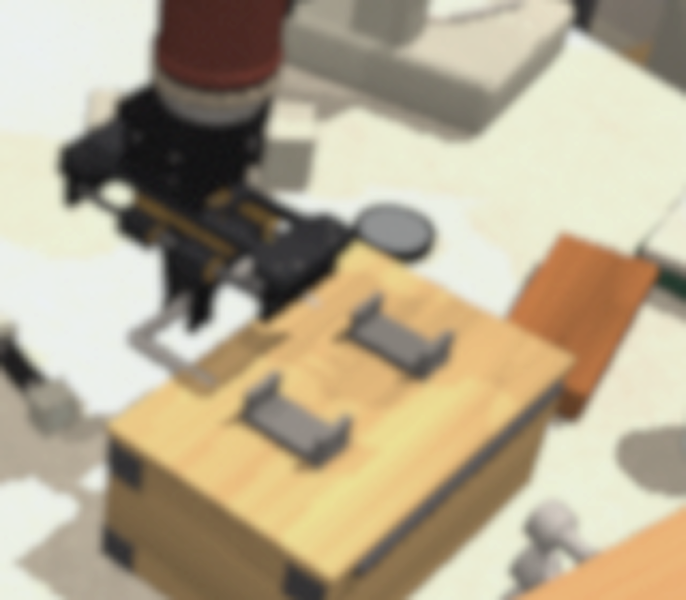

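The lid looks shut, with an upward reaction of about 11 N on the rim. I'm releasing and rising straight up.

arm_command(series=[36,0,0,0,0,0,0,36,0,0,0,0,0,0,36,0,0,0,0,0,0,36,0,0,0,0,0,0,36,0,0,0,0,0,0,36,0,0,-0.4,0,0,0,36,0,0,-1,0,0,0,36,0,0,-1.8,0,0,0,36,0,0,-2.6,0,0,0,36,-0.8,-0.6,-3,0,0,0,36,-1.7,-1,-3,0,0,0,36,-2.6,-1.3,-3,0,0,0,36,-3.5,-1.5,-3,0,0,0,36,-4.4,-1.5,-3,0,0,0,36,-5,-1.5,-3,0,0,0,36,-5,-1.5,-3,0,0,0])

```text
clock: 29.13
tcp_pos: [0.4481, -0.1316, 0.2192]
eef_rot: [-1.945, -2.466, 0.006]
wrist_force: [-0.9, 0.1, -0.3]
finger_gap: 0.0359
```

Run:
```python
from h import *
st()
s=r.camera("scene");crop(s,320,140,480,260,"s22.png",1.2);c=r.camera("top");crop(c,210,120,340,217,"t22.png");cv2.imwrite("pics/s22f.png",s["color"])
a=cv2.imread("pics/t1.png")
```

```text
t 29.13 tcp [ 0.4481 -0.1316  0.2192] z [-0.003 -0.002 -1.   ] y [ 0.972  0.233 -0.003] F [-0.9  0.1 -0.3] gap 0.0359 q [-0.45 -0.16  1.92 -0.    1.38 -0.69]
s22.png scale 5.0
t22.png scale 6.153846153846154
```

View pics/t22.png

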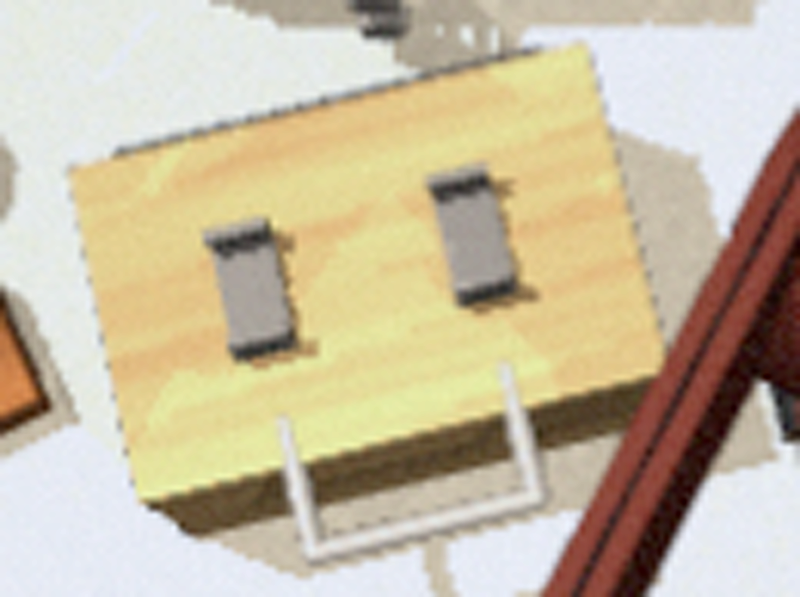

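View pics/s22f.png

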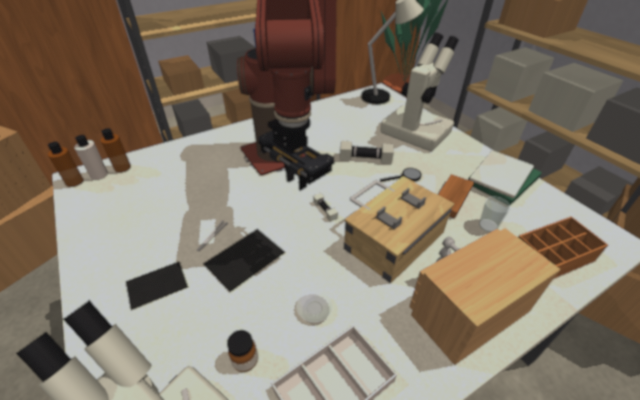

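The lid's corners at (70,170), (590,45) and (140,500), and the handle at (312,553) to (535,497), are exactly where they were at the start, so it is shut. The bystanders have not moved and the arm is clear, so I'm handing in.

```bash
python3 -c "
from cell import r
print(r.finish_job(), r.get_obs()['clock'])"
```

```text
the job is handed in; nothing more can be done
the job is handed in; nothing more can be done
```

I completed all the steps and handed the job in at about 29 s; it reports no verdict.

**What I did:**
1. Took the tube off the lid and laid it on the larger pad.
2. Raised the lid until the stay went straight and it stood open by itself.
3. Picked the tube up again by a square end and laid it in the V-rest, with the tool leaned about 0.18 rad. The tube therefore lies rolled by that much about its own axis.
4. Pressed the knuckle in. The stay folded and the lid sank to about 1.08 rad and held there.
5. Guided the lid down by its handle until it was shut, then moved clear.

**Last checks:**
- **Lid:** its visible corners and the handle are at the same pixels as when it was shut at the start.
- **Tube:** when last seen, before the lid closed, it lay in the V about 3 mm off along its length, by my estimate. I could not see it once the lid was shut.
- **Bystanders:** they look unmoved in the last scene picture. I compared them by eye, not by measurement.
- **Arm:** it is clear of everything, with wrist force about zero.

**Differences:** in the handle grasp, the radius from the hinge came out 2 mm over the given 215 mm. No check failed.

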